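Take the lid off the praline case

ROBOT

A 6-joint arm with a two-finger parallel gripper is mounted at the origin on a cart in front of the work surface, level with it; the furniture and walls round the work are solid. World frame = base frame: x ahead of the robot, y to its left, z up, the work surface at z = 0. Lengths are in mm, angles in rad, forces in N, time in s.
With the tool pointing down it reaches from about 275 to 1000 mm from the base axis. Payload 8.4 kg.
Tool frame: the origin (TCP) lies on the centre line of the jaws, within the pads' length; the fingertips stand 17 mm ahead of it and the grasp point (between the pads) lies 2 mm behind it; z points along the fingers, y is the direction in which the jaws open and shut (so a half turn about z gives the same grasp; the last joint's range is limited). The gripper opens to 85 mm and grips with 20 to 120 N. Pads are 22 mm wide; open, the fingers measure 114 mm over their backs; the gripper's body (76 mm by 85 mm) begins 54 mm behind the grasp point. The pads swing forward as they close: fully open they stand 13 mm farther back than shut.
Start: joints at [1.271, 0.353, 1.633, -0, 1.155, -0.002], TCP at [183.385, 597.493, 248.281] pointing down, gripper open.
Joint ranges: [-2.63, 2.63], [-0.92, 2.1], [0.06, 2.66], [-1.3, 4.44], [0, 2.69], [-3.02, 3.02]. Speed limits (rad/s): [2.22, 2.22, 2.79, 3.14, 3.14, 3.14].

INTERFACE

Orientations are given as a unit quaternion [w, x, y, z].
In Python, from rig import * gives the robot as it stands.
- The arm moves only by the tool servo_tool, never from a script. Its arguments are lists of equal length, an entry for each row: "fingers": the finger opening in mm, from 0 to 85.4; "travel": the shift along the tool's x, y, z in mm, a list of three; "turn": the turn, a rotation vector about the tool's x, y, z in rad, a list of three. In form: {"fingers": [fingers, ...], "travel": [[x, y, z], ...], "turn": [[wx, wy, wz], ...]}. A call has 1 to 5 rows; each row shifts and turns the commanded pose from where the row before left it, along the tool's axes as they then stand; what a row does not reach is not made up. A row lasts 1/10 s, in which the tool goes at most 50 mm and 8.59 degrees, less where a joint would pass 70% of its speed; a pose out of reach is approached as far as the arm can. A call is refused whole if a number of a shift passes 50 or a number of a turn 0.15, either way. A call with a gripper value outside its range is refused whole. The fingers move at their own pace and stop on an object; the grip force is fixed at half the most. Time passes only in rows, so rows that do not move let the fingers close. It gives the time, the measured TCP pose, the force and the opening at its end, in the units of the state.
- get_state(): the state, without advancing time (a new reading comes with each control period).
- snapshot(name): name is "side" or "top"; returns (picture, depth): 384x512x3 uint8, blue, green, red; 384x512 float32, mm along the optical axis (not along the pixel's ray), 0 where there is no reading.
- get_calibration(name): a dict with "fx", "fy", "cx", "cy" (pixels), "R" (3x3) and "t" (3): a world point X has camera coordinates R X + t. Camera axes: x right, y down, z forward; pixel columns grow to the right and rows downward; lengths in mm; the calibration is good to about 2 mm. A picture is of the moment at which its call begins. get_calibration takes no time and is no camera call.
- close_job(): hands the job in, once; it reports no verdict.
The state is a dict: "time": time; "q": joint angles; "qvel": joint speeds; "effort": joint torques, N m; "tcp_pos": TCP position; "ee_rot": TCP orientation; "contact_force": force on the tool from outside, world axes, zero at the start; "moment": the same for the moment, N m; "grip_width": finger opening in mm.
Only numpy, scipy, OpenCV 4.12 (cv2) and the standard library are available. Lean on these libraries where they do the work, as an engineer would, in place of code of your own. Each camera call takes 0.05 s, during which the arm holds its last target.

TASK

Take the lid off the praline case so that it can be refilled: raise the lid by its overhanging front lip until it stands open on its hinges, lift it straight up off the hinge pins, then stand it upright, hinge feet down, in the channel of the wooden lid rest, leaning back on the brass rail, and let go. Leave the small things standing around where they are.

Things in the scene. Friction and masses are not known exactly. Their poses are not given: they have to be found in the camera images.
- lid_lip (a point): In the loose lid's front rail, mid-width, mid-thickness, 12 mm behind the front edge. Lid: flat dark-wood frame with clear pane, 190 mm wide (y), 12 mm thick, 0.32 kg +-30 %; front rail solid, 40 mm wide, brass plate at its middle. Lid axes: x from front edge to hinges, z its upper face. Shut at first (z up); standing open, x points down.
- lid_hinge (a point): Middle of the lid's hinge axis, axes as lid_lip, 168.5 mm from it along +x. Two brass knuckles at y = +-62 mm, 18 mm wide, 24 mm thick (z +-12), reach 18 mm past the axis (+x): the lid's feet. Each has a 14 mm bore with a 9.5 mm slot open to +x.
- case_pins (a point): Middle of the case's pin axis, 66 mm above the counter; fixed. x to the back of the case, y along the pins, z up. Brass pins at y = +-52 to +-78 mm, flatted: 7 mm thick (x), 12 mm high. Slots pass them only with the lid within 25 degrees of vertical; it is clear after rising 25 mm. The open lid leans 7 degrees back on rubber stops 10 mm behind the pins and stays; short of vertical it falls shut.
- case_front (a point): Middle of the top edge of the praline case's front wall, 156.5 mm in front of the pins, 60 mm above the counter; axes as case_pins. Case: open dark-wood tray, its front turned to the robot's right, 140 (x) x 190 (y) x 60 mm. The shut lid lies on the walls and overhangs this face by 24 mm: fingertips tilted about 40 degrees from vertical, pointing down and to the case's back, reach under the overhang (underside 60 mm above the counter).
- rest_seat (a point): Middle of the channel floor of the lid rest, 16 mm above the counter; fixed. x from its front to its back, y along the channel, z up (the floor itself slopes 9 degrees down to the back). Dark-wood base 190 mm long (y); channel 34 mm wide (x +-17), front ledge 14 mm and rear ledge 10 mm higher than the point. It stands left or right of the case; the dark tasting chest is on the other side.
- rest_rail (a point): Middle of the rest's brass back rail (runs along y, 5 mm radius, a post at each end), 33 mm behind rest_seat and 108 mm above it; axes as rest_seat. A lid with its feet in the channel leans back on it by 9 to 14 degrees; held upright it tips back by itself when let go, or is set down already leaning so.
- wax_stamp: Bystander: upright wax stamp with dark turned handle, 25 mm across, 78 mm high; origin under its centre.
- tape_dispenser: Bystander: dark green tape dispenser, 47 x 133 x 67 mm; origin under its centre.
- pick_cup: Bystander: small glass of wooden picks, 47 mm across, 96 mm high; origin under its centre.
- spread_jar: Bystander: glass jar with black lid, 62 mm across, 78 mm high; origin under its centre.
- seal_press: Fixed: dark red embossing press with a long lever at the front left, up to about 0.3 m high; keep clear of it. Origin on the counter under it.
- desk_bell: Bystander: counter bell, 72 mm across, 52 mm high; origin under its centre.

How it is judged (in metres and radians):
On the way, in this order (a step that is already met when the one before it is completed fails the run):
1. the lid stands open, within 15 degrees of vertical, still on its pins (angle between lid_lip's own x axis and vertical above 2.88 rad and distance between lid_hinge and case_pins below 0.012 m), for 0.2 s.
2. the lid, upright, has been lifted straight up off its pins (angle between lid_lip's own x axis and vertical above 2.7 rad and z of lid_hinge in the frame of case_pins above 0.03 m and horizontal distance between lid_hinge and case_pins below 0.03 m), for 0.1 s.
At the end, for the whole second after the job is handed in: The lid stands in the rest, feet down on the channel floor (hinge axis 10 to 25 mm above it), within 16 degrees of vertical and 11 degrees of the channel, within 20 mm (x) and 30 mm (y) of its middle, leaning to the rail (lid_lip over 15 mm behind the middle); at rest, released (angle between lid_lip's own x axis and vertical above 2.85 rad and x of lid_lip in the frame of rest_seat above 0.015 m and x of lid_hinge in the frame of rest_seat between -0.02 and 0.02 m and y of lid_hinge in the frame of rest_seat between -0.03 and 0.03 m and z of lid_hinge in the frame of rest_seat between 0.01 and 0.025 m and angle between the y axis of lid_hinge and the y axis of rest_seat, either way round below 0.2 rad); the robot touches nothing.
It fails at once if the wax stamp is pushed more than 40 mm from its place (distance of wax_stamp from where it was at the start of the episode above 0.04 m).
It fails at once if the tape dispenser is pushed more than 40 mm from its place (distance of tape_dispenser from where it was at the start of the episode above 0.04 m).
It fails at once if the pick cup is pushed more than 40 mm from its place (distance of pick_cup from where it was at the start of the episode above 0.04 m).
It fails at once if the spread jar is pushed more than 40 mm from its place (distance of spread_jar from where it was at the start of the episode above 0.04 m).
It fails at once if the desk bell is pushed more than 40 mm from its place (distance of desk_bell from where it was at the start of the episode above 0.04 m).
It also fails if it takes over 67 s, if anything falls off the work surface, if the arm or the gripper's body presses on something with over 40 N, if the wrist force passes 120 N, or if a joint passes its speed limit or range.

## Working session

There is one attempt and no reset: what is moved stays moved. The work goes in short steps, Python scripts to look and compute and a tool call to move; the robot and the scene stay as the last step left them, time stands still between calls to the robot, and variables do not carry over. Pictures are saved under pics/ and viewed, and the job is handed in when it is done.

Besides the shell and the picture viewer there is one more tool, called after "Call:" in YAML: its name, and indented under it one key for each argument. servo_tool: Moves the arm, as the interface text tells. Its arguments: {"type":"object","properties":{"fingers":{"type":"array"},"travel":{"type":"array"},"turn":{"type":"array"}},"required":["fingers","travel","turn"]}

```bash
ls; mkdir -p pics; python3 - <<'E'
from rig import *
import cv2,numpy as np
print(get_state())
for n in ("side","top"):
    p,d=snapshot(n); cv2.imwrite(f"pics/{n}0.png",cv2.resize(p,(800,600),interpolation=cv2.INTER_CUBIC)); np.savez(f"{n}0.npz",p=p,d=d); c=get_calibration(n); print(n,c)
E
```

```text
pics
{'time': 0.0, 'q': array([ 1.27060472e+00,  3.53681637e-01,  1.63414938e+00, -9.47175368e-06,
        1.15521768e+00, -2.37606875e-03]), 'qvel': array([-0.00086236,  0.00098337, -0.00127964,  0.00044122, -0.0004991 ,
        0.00035969]), 'effort': array([-1.45331628e-04, -6.05238032e+01, -3.42078602e+01,  5.73000420e-05,
        8.99875537e-03,  1.74598597e-05]), 'tcp_pos': array([183.2451765 , 597.04315328, 247.53423708]), 'ee_rot': array([-1.05436287e-04,  1.48356145e-01,  9.88933731e-01, -7.20358749e-04]), 'contact_force': array([-0.83451138,  0.12342368,  0.0775445 ]), 'moment': array([ 0.04122536, -0.01053001, -0.03982556]), 'grip_width': 85.51597775663181}
side {'fx': 363.92305813488184, 'fy': 363.92305813488184, 'cx': 254.07375174023898, 'cy': 189.5524142688888, 'R': array([[-0.9997075 ,  0.02415918, -0.00111523],
       [ 0.0145757 ,  0.56506313, -0.82491891],
       [-0.01929919, -0.82469388, -0.56524998]]), 't': array([ 579.30651169,  134.7049694 , 1015.81678972])}
top {'fx': 384.5813687687241, 'fy': 384.5813687687241, 'cx': 254.78348674927474, 'cy': 184.27055287202637, 'R': array([[ 0.02579092, -0.99948172, -0.01926443],
       [-0.99721464, -0.02437376, -0.0704903 ],
       [ 0.06998422,  0.02102878, -0.99732643]]), 't': array([-109.86287662,  582.82884566, 1479.39727298])}
```

View pics/side0.png

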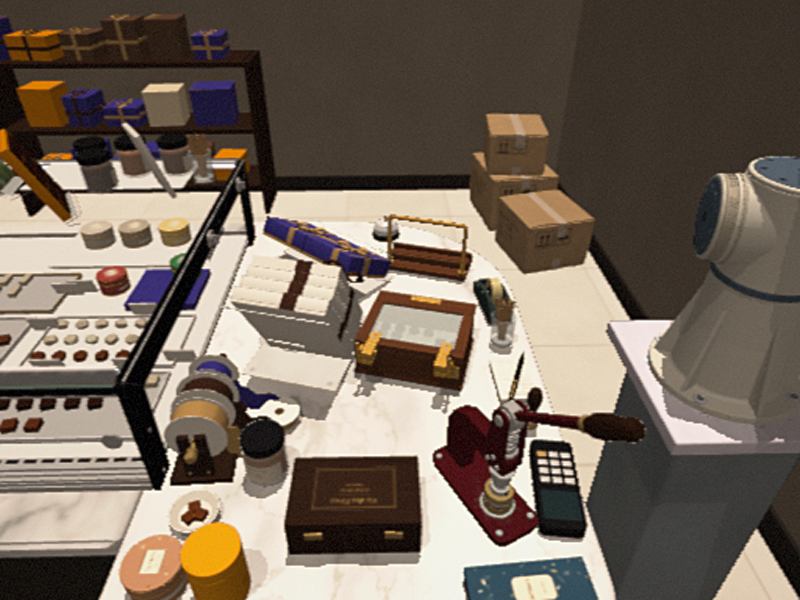

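View pics/top0.png

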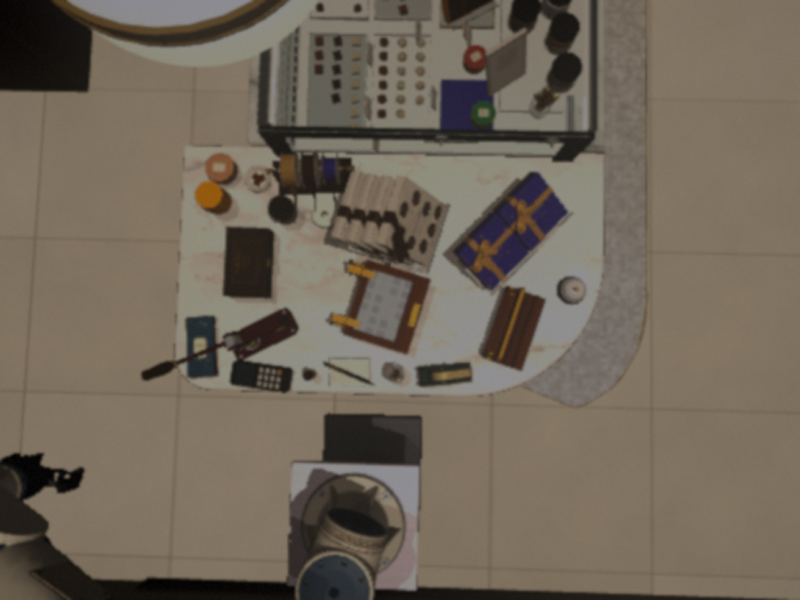

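```bash
cat > h.py <<'E'
import numpy as np,cv2
from rig import get_calibration
def world(n,u,v,d):
    c=get_calibration(n); X=np.array([(u-c['cx'])/c['fx']*d,(v-c['cy'])/c['fy']*d,d]); return c['R'].T@(X-c['t'])
def onplane(n,u,v,z):
    c=get_calibration(n); r=c['R'].T@np.array([(u-c['cx'])/c['fx'],(v-c['cy'])/c['fy'],1]); o=-c['R'].T@c['t']; return o+r*(z-o[2])/r[2]
def proj(n,X):
    c=get_calibration(n); p=c['R']@np.asarray(X,float)+c['t']; return c['fx']*p[0]/p[2]+c['cx'],c['fy']*p[1]/p[2]+c['cy']
def crop(p,x0,y0,x1,y1,s,name):
    q=cv2.resize(p[y0:y1,x0:x1],None,fx=s,fy=s,interpolation=cv2.INTER_CUBIC)
    cv2.imwrite(name,np.clip(q.astype(float)*1.3,0,255).astype(np.uint8))
E
python3 - <<'E'
from h import *
a=np.load('top0.npz');b=np.load('side0.npz')
crop(a['p'],200,155,300,230,8,'pics/c1.png')
crop(a['p'],290,165,390,240,8,'pics/c2.png')
crop(b['p'],215,130,335,220,6,'pics/c3.png')
E
```

```text
(no output)
```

View pics/c1.png

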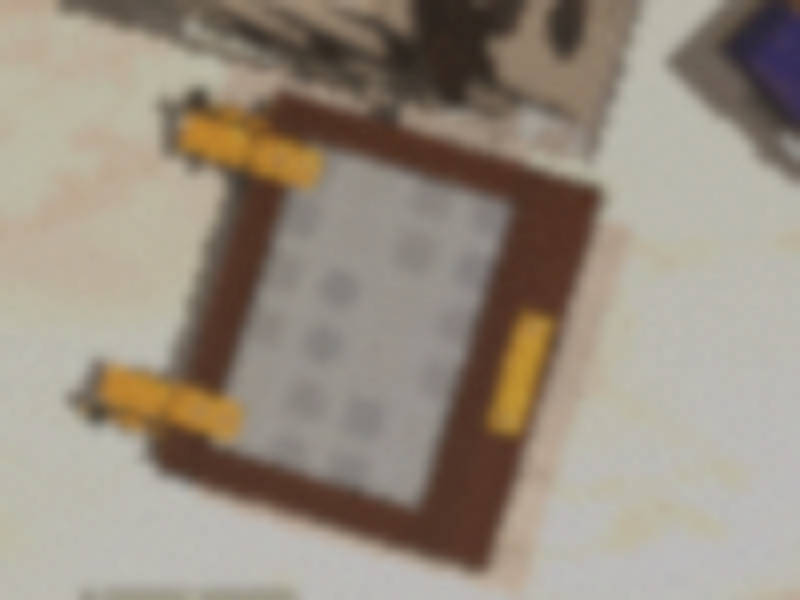

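View pics/c2.png

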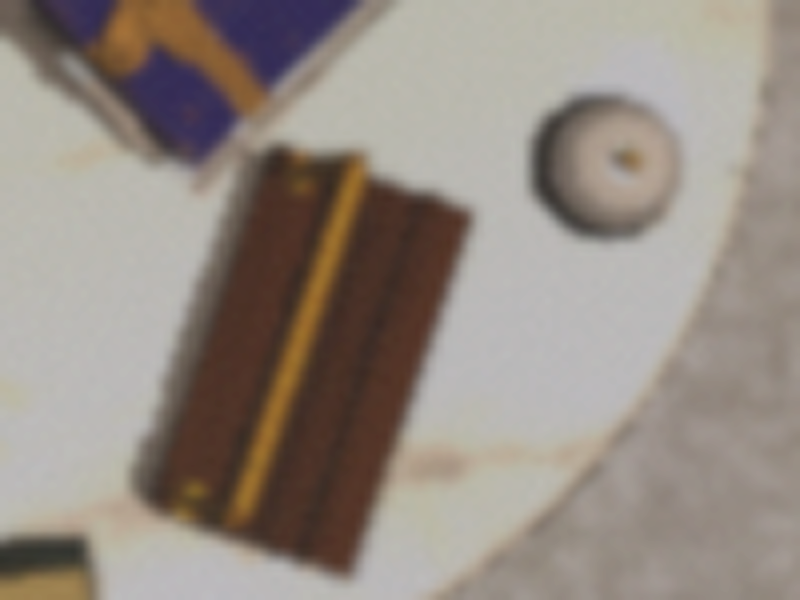

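View pics/c3.png

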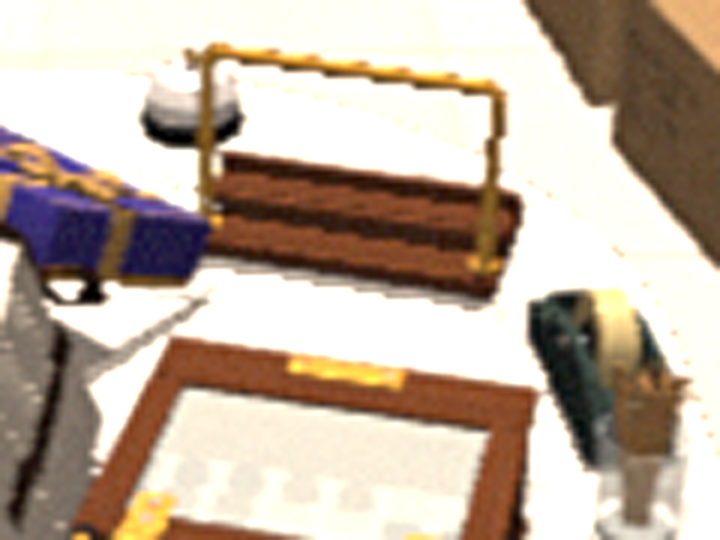

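```bash
cat > m.py <<'E'
from h import *
def t1(n,x0,y0,s,u,v,z): return onplane(n,x0+(u+.5)/s-.5,y0+(v+.5)/s-.5,z)
P=lambda *a:np.round(t1(*a),1)
print("lid top: front corners"); A=P('top',200,155,8,601,189,72);B=P('top',200,155,8,487,573,72);print(A,B,np.linalg.norm(A-B),(A+B)/2)
d=(A-B);print('yaw of +y_lid?',np.degrees(np.arctan2(d[1],d[0])))
print("back corners",P('top',200,155,8,280,93,72),P('top',200,155,8,153,460,72))
print("plate mid",P('top',200,155,8,522,374,72))
print("knuckles",P('top',200,155,8,212,140,78),P('top',200,155,8,134,390,78))
print("lid side: front corners"); A=P('side',215,130,6,172,341,72);B=P('side',215,130,6,535,393,72);print(A,B,np.linalg.norm(A-B),(A+B)/2)
print("plate mid side",P('side',215,130,6,346,372,72))
print("rest rail top"); A=P('top',290,165,8,357,158,124+5);B=P('top',290,165,8,237,521,124+5);print(A,B,np.linalg.norm(A-B),(A+B)/2)
print("rest rail side"); A=P('side',215,130,6,208,50,124+3);B=P('side',215,130,6,499,89,124+3);print(A,B,np.linalg.norm(A-B),(A+B)/2)
print("front ledge corners"); A=P('top',290,165,8,472,212,30);B=P('top',290,165,8,352,577,30);print(A,B,np.linalg.norm(A-B),(A+B)/2)
print("post feet side", P('side',215,130,6,210,222,26),P('side',215,130,6,485,265,26))
print("bell",P('top',290,165,8,612,165,26))
E
python3 m.py
python3 - <<'E'
from h import *
for n in('top','side'):
    a=np.load(n+'0.npz'); hsv=cv2.cvtColor(a['p'],cv2.COLOR_BGR2HSV); d=a['d']
    H,W=d.shape; v,u=np.mgrid[:H,:W]; c=get_calibration(n)
    X=np.stack([(u-c['cx'])/c['fx']*d,(v-c['cy'])/c['fy']*d,d],-1); Wd=(X-c['t'])@c['R']
    np.save(n+'W.npy',Wd)
    m=(np.abs(Wd[...,0]-450)<300)&(d>0)&(np.abs(Wd[...,1])<600)&(Wd[...,2]>60)&(Wd[...,2]<90)
    print(n,[np.round(Wd[int(y),int(x)],0) for x,y in ([(246,190),(330,205)] if n=='top' else [(270,200),(290,175)])])
E
```

```text
lid top: front corners
[ 606.5 -170.6   72. ] [ 425.5 -121.4   72. ] 187.56769444656507 [ 516. -146.   72.]
yaw of +y_lid? -15.206894454123821
back corners [648.3 -18.2  72. ] [474.   36.3  72. ]
plate mid [ 518.6 -135.5   72. ]
knuckles [624.6  12.7  78. ] [506.4  45.6  78. ]
lid side: front corners
[ 608.1 -165.7   72. ] [ 431.5 -115.8   72. ] 183.51449534028643 [ 519.8  -140.75   72.  ]
plate mid side [ 522.3 -136.1   72. ]
rest rail top
[ 584.6 -383.1  129. ] [ 420.8 -331.6  129. ] 171.70524162063313 [ 502.7  -357.35  129.  ]
rest rail side
[ 586.7 -381.3  127. ] [ 426.5 -328.9  127. ] 168.55206910625577 [ 506.6 -355.1  127. ]
front ledge corners
[ 567.3 -456.8   30. ] [ 391.4 -401.4   30. ] 184.4179221225529 [ 479.35 -429.1    30.  ]
post feet side [ 586.6 -359.2   26. ] [ 430.4 -307.3   26. ]
bell [ 591.9 -524.7   26. ]
top [array([560., -64.,  66.]), array([ 512., -389.,   14.])]
side [array([ 531., -102.,   66.]), array([ 447., -321.,   13.])]
```

```bash
cat > m2.py <<'E'
from h import *
for n in('top','side'):
    a=np.load(n+'0.npz');d=a['d'];Wd=np.load(n+'W.npy');p=a['p']
    x,y,z=[Wd[...,i] for i in range(3)]
    def med(m): return np.round(np.median(z[m]),1),m.sum()
    ok=(d>0)
    print(n,'counter z',med(ok&(abs(x-480)<60)&(abs(y+250)<30)),med(ok&(abs(x-450)<40)&(abs(y-150)<40)))
    hsv=cv2.cvtColor(p,cv2.COLOR_BGR2HSV)
    front=ok&(abs((x-518)+ (y+125)*0.27)<60)&(abs(z-72)<12)
    # rail front region center ~(521,-122)
    r=np.array([np.cos(np.radians(-15.5)),np.sin(np.radians(-15.5))]); s=np.array([-r[1],r[0]])
    U=(x-519)*r[0]+(y+144)*r[1]; V=(x-519)*s[0]+(y+144)*s[1]
    print(' lid front rail z',med(ok&(abs(U)<80)&(abs(V-20)<10)))
    # rest points
    m=ok&(abs(x-500)<100)&(abs(y+355)<70)&(z>110)&(z<150)
    print(' rail pts',m.sum(), np.round(np.median(Wd[m],0),1), np.round(z[m].max(),1))
    # lid mask rect
    m=ok&(abs(U)<120)&(V>-30)&(V<200)&(z>55)&(z<90)
    cn,_=cv2.findContours(m.astype(np.uint8),cv2.RETR_EXTERNAL,cv2.CHAIN_APPROX_NONE)
    k=max(cn,key=cv2.contourArea); print(' area',m.sum(),np.round(cv2.minAreaRect(np.stack([x[m],y[m]],1).astype(np.float32))[1:],1))
    # front edge profile: along column bins of U, min V
    for u0 in range(-80,81,20):
        b=m&(abs(U-u0)<10); print('  ',u0,np.round(np.sort(V[b])[:6],1))
    for v0 in (10,40,70,100,130):
        b=m&(abs(V-v0)<10); print('  v',v0,np.round(U[b].min(),1),np.round(U[b].max(),1))
E
python3 m2.py
```

```text
top counter z (np.float64(-0.2), np.int64(466)) (np.float64(1.5), np.int64(443))
 lid front rail z (np.float64(71.9), np.int64(228))
 rail pts 141 [ 502.3 -357.8  127.1] 138.9Traceback (most recent call last):
  File "m2.py", line 20, in <module>
    k=max(cn,key=cv2.contourArea); print(' area',m.sum(),np.round(cv2.minAreaRect(np.stack([x[m],y[m]],1).astype(np.float32))[1:],1))
                                                         ~~~~~~~~^^^^^^^^^^^^^^^^^^^^^^^^^^^^^^^^^^^^^^^^^^^^^^^^^^^^^^^^^^^^^^^^^^^
    return _wrapfunc(a, 'round', decimals=decimals, out=out)
    return _wrapit(obj, method, *args, **kwds)
    conv = _array_converter(obj)
ValueError: setting an array element with a sequence. The requested array has an inhomogeneous shape after 1 dimensions. The detected shape was (2,) + inhomogeneous part.
```

```bash
sed -i 's/,np.round(cv2.minAreaRect(\(.*\))\[1:\],1))$/,cv2.minAreaRect(\1))/' m2.py; python3 m2.py
```

```text
top counter z (np.float64(-0.2), np.int64(466)) (np.float64(1.5), np.int64(443))
 lid front rail z (np.float64(71.9), np.int64(228))
 rail pts 141 [ 502.3 -357.8  127.1] 138.9
 area 2339 ((554.7943725585938, -54.73048400878906), (197.80665588378906, 216.9252166748047), 73.9784927368164)
   -80 [-2.1 -1.8 -0.7  0.4  0.7  1.4]
   -60 [-2.5 -1.4 -1.  -0.3  0.   1.1]
   -40 [-2.8 -2.  -1.7 -0.6  0.5  0.8]
   -20 [-2.4 -1.3 -0.9 -0.2  0.2  0.9]
   0 [-3.  -2.6 -1.9 -1.6 -0.8 -0.5]
   20 [-3.3 -2.6 -2.3 -1.2 -0.1  0.3]
   40 [-2.9 -1.8 -1.5 -0.7 -0.4  0.7]
   60 [-3.6 -3.3 -2.5 -2.2 -1.1  0. ]
   80 [-2.8 -1.7 -1.4 -0.6 -0.3  0.8]
  v 10 -98.3 91.3
  v 40 -97.3 91.5
  v 70 -96.8 118.9
  v 100 -97.4 115.7
  v 130 -96.6 112.9
side counter z (np.float64(0.2), np.int64(217)) (np.float64(15.7), np.int64(22))
 lid front rail z (np.float64(72.1), np.int64(218))
 rail pts 166 [ 503.3 -357.1  125.4] 130.9
 area 2980 ((556.4208374023438, -55.42717742919922), (204.6374969482422, 214.068359375), 74.20403289794922)
   -80 [-5.3 -0.9 -0.5 -0.4  0.   0.6]
   -60 [-6.6 -3.5 -1.5 -1.5 -1.  -0.9]
   -40 [-4.5 -2.5 -1.   0.7  1.   1.7]
   -20 [-2.7 -2.  -1.9  0.5  1.   2.8]
   0 [-3.9 -1.9  0.3  0.6  0.9  2.2]
   20 [-3.2 -1.9 -1.6 -1.2  2.3  3.1]
   40 [-4.2 -3.2 -2.5 -1.6 -0.8 -0.8]
   60 [-5.2 -3.  -2.4 -2.2 -1.7  0. ]
   80 [-5.3 -3.5 -2.3 -0.4  0.1  0.8]
  v 10 -95.0 93.3
  v 40 -95.0 94.1
  v 70 -94.7 118.7
  v 100 -94.4 118.5
  v 130 -94.3 114.2
```

```bash
python3 - <<'E'
from h import *
W=np.load('topW.npy');S=np.load('sideW.npy')
for n,Q in(('top',W),('side',S)):
    x,y,z=[Q[...,i] for i in range(3)]
    m=(x>150)&(x<560)&(y>100)&(y<600)&(z>100)&(z<400); 
    for lo in(100,150,200,250,300): 
        k=m&(z>lo)&(z<lo+50); 
        if k.sum()>3: print(n,lo,k.sum(),np.round(Q[k].min(0)),np.round(Q[k].max(0)))
    # rail fit
    m=(x>400)&(x<600)&(abs(y+355)<45)&(z>115)&(z<135)
    P=Q[m][:,:2].astype(np.float32); l=cv2.fitLine(P,cv2.DIST_HUBER,0,.01,.01).ravel(); print(n,l[:2],np.degrees(np.arctan2(l[1],l[0])),P.mean(0),Q[m].min(0),Q[m].max(0))
    # objects z>20 around case/rest
    m=(x>280)&(x<420)&(y>-320)&(y<-20)&(z>30)&(z<130); print(Q[m].min(0),Q[m].max(0))
    m=(x>560)&(x<720)&(y>-120)&(y<160)&(z>80)&(z<250); print('boxes',np.round(Q[m].min(0)),np.round(Q[m].max(0)),m.sum())
    m=(x>520)&(x<850)&(y>-500)&(y<-180)&(z>20)&(z<250); print('gift',np.round(Q[m].min(0)),np.round(Q[m].max(0)),m.sum())
E
```

```text
top 100 228 [424. 176. 101.] [503. 278. 150.]
top 150 112 [427. 249. 151.] [468. 287. 200.]
top 200 92 [172. 263. 200.] [448. 552. 250.]
top 250 190 [151. 336. 252.] [414. 564. 300.]
top 300 297 [150. 380. 300.] [393. 582. 350.]
top [ 0.95170206 -0.3070232 ] -17.879923 [ 502.01022 -357.07446] [ 419.21064063 -387.94822233  116.01925907] [ 586.12465666 -324.16456556  134.68908713]
[ 345.74757232 -277.47875743   30.0079799 ] [401.52843981 -71.82248882  97.54452044]
boxes [ 612. -118.   80.] [720.  58. 199.] 937
gift [ 520. -500.   20.] [ 849. -180.  137.] 3021
side 100 851 [427. 181. 100.] [507. 293. 150.]
side 150 529 [427. 253. 150.] [472. 291. 200.]
side 200 235 [411. 268. 200.] [448. 350. 250.]
side 250 479 [374. 336. 250.] [418. 412. 300.]
side 300 241 [369. 385. 300.] [393. 413. 314.]
side [ 0.9494179  -0.31401542] -18.301386 [ 504.54227 -357.0714 ] [ 421.27833755 -388.85606034  115.92385143] [ 587.63547855 -324.28679205  130.89423087]
[ 347.65836151 -257.71602905   30.02745657] [404.26432128 -70.78217717  97.30977293]
boxes [ 634. -117.   80.] [720.  56. 195.] 1409
gift [ 520. -500.   20.] [ 850. -224.  131.] 1609
```

Call:
servo_tool:
  fingers: [60, 60, 60, 60, 60]
  travel:
    - [0, 0, -40]
    - [0, 0, -45]
    - [0, 0, -45]
    - [0, 0, -45]
    - [0, 0, -25]
  turn:
    - [0, 0, 0]
    - [0, 0, 0]
    - [0, 0, 0]
    - [0, 0, 0]
    - [0, 0, 0]

```text
time: 0.6
tcp_pos: [183.5, 598.0, 452.3]
ee_rot: [0.0, 0.148, 0.989, 0.002]
contact_force: [0.9, -0.2, -0.2]
grip_width: 59.8
```

Call:
servo_tool:
  fingers: [60, 60, 60, 60, 60]
  travel:
    - [-30, -32, 0]
    - [-30, -32, 0]
    - [-30, -32, 0]
    - [-30, -32, 0]
    - [-30, -32, 0]
  turn:
    - [0, 0, 0]
    - [0, 0, 0]
    - [0, 0, 0]
    - [0, 0, 0]
    - [0, 0, 0]

```text
time: 1.1
tcp_pos: [280.1, 398.8, 447.9]
ee_rot: [-0.0, 0.148, 0.989, -0.0]
contact_force: [1.0, 0.3, -0.3]
grip_width: 59.8
```

Call:
servo_tool:
  fingers: [60, 60, 60, 60, 60]
  travel:
    - [-30, -32, 0]
    - [-30, -32, 0]
    - [-30, -32, 0]
    - [-30, -32, 0]
    - [-30, -32, 0]
  turn:
    - [0, 0, 0]
    - [0, 0, 0]
    - [0, 0, 0]
    - [0, 0, 0]
    - [0, 0, 0]

```text
time: 1.6
tcp_pos: [376.5, 201.8, 448.2]
ee_rot: [-0.0, 0.148, 0.989, -0.0]
contact_force: [0.6, 0.2, 0.3]
grip_width: 60.1
```

Call:
servo_tool:
  fingers: [60, 60, 60, 60, 60]
  travel:
    - [-22, -36, 5]
    - [-22, -36, 5]
    - [-22, -36, 10]
    - [-22, -36, 10]
    - [-22, -36, 10]
  turn:
    - [0, 0, 0]
    - [0, 0, 0]
    - [0, 0, 0]
    - [0, 0, 0]
    - [0, 0, 0]

```text
time: 2.1
tcp_pos: [428.5, -2.5, 407.9]
ee_rot: [0.0, 0.148, 0.989, 0.0]
contact_force: [0.1, 0.6, -0.1]
grip_width: 59.8
```

Call:
servo_tool:
  fingers: [60, 60, 60, 60, 60]
  travel:
    - [-22, -36, 10]
    - [-22, -36, 10]
    - [-22, -36, 10]
    - [-22, -36, 10]
    - [-22, -36, 10]
  turn:
    - [0, 0, 0.01]
    - [0, 0, 0.01]
    - [0, 0, 0]
    - [0, 0, 0]
    - [0, 0, 0]

```text
time: 2.6
tcp_pos: [478.0, -207.6, 357.6]
ee_rot: [-0.0, 0.158, 0.987, 0.0]
contact_force: [0.3, 0.1, 0.1]
grip_width: 60.1
```

```bash
python3 -c "
from rig import *
s=get_state();print(s['q'],s['tcp_pos'],s['ee_rot'])"
```

```text
[-4.12781035e-01  9.81140453e-02  1.71637828e+00  1.50259983e-04
  1.32745335e+00 -1.66548890e+00] [ 477.96532092 -207.63150493  357.62618676] [-1.52557626e-04  1.58392459e-01  9.87376216e-01  1.14887318e-04]
```

Call:
servo_tool:
  fingers: [60, 60, 60, 60, 60]
  travel:
    - [0, 0, 0]
    - [0, 0, 0]
    - [0, 0, 0]
    - [0, 0, 0]
    - [0, 0, 0]
  turn:
    - [0, 0, -0.04]
    - [-0.14, 0, 0]
    - [-0.14, 0, 0]
    - [-0.14, 0, 0]
    - [-0.14, 0, 0]

```text
time: 3.1
tcp_pos: [478.3, -206.3, 359.0]
ee_rot: [0.04, 0.133, 0.951, 0.276]
contact_force: [0.3, 0.1, 0.1]
grip_width: 59.8
```

Call:
servo_tool:
  fingers: [60, 60, 60]
  travel:
    - [0, 0, 0]
    - [0, 0, 0]
    - [0, 0, 0]
  turn:
    - [-0.14, 0, 0]
    - [0, 0, 0]
    - [0, 0, 0]

```text
time: 3.4
tcp_pos: [477.8, -206.5, 357.4]
ee_rot: [0.047, 0.131, 0.931, 0.339]
contact_force: [0.8, 0.2, 1.0]
grip_width: 60.3
```

```bash
cat > st.py <<'E'
from h import *
from rig import get_state
from scipy.spatial.transform import Rotation as Ro
s=get_state();q=s['ee_rot'];R=Ro.from_quat([q[1],q[2],q[3],q[0]]).as_matrix()
az=np.radians(74.1); S=np.array([np.cos(az),np.sin(az),0]); H=np.array([565.9,27.7,66.])
def lid(th): # degrees
    t=np.radians(th); return S*np.cos(t)-np.array([0,0,1])*np.sin(t), S*np.sin(t)+np.array([0,0,1])*np.cos(t)
def E(th):
    x,z=lid(th); return H-180.5*x-6*z
T=s['tcp_pos']
if __name__=='__main__':
    print('t',s['time'],'q',np.round(s['q'],2),'tcp',np.round(T,1),'F',np.round(s['contact_force'],1),'M',np.round(s['moment'],2),'w',round(s['grip_width'],1))
    print('R cols x,y,z',np.round(R.T,3).tolist(),'tilt',np.degrees(np.arctan2(R[:,2]@S,-R[2,2])),'S-perp err',R[:,2]@np.array([-S[1],S[0],0]))
E
python3 st.py
```

```text
t 3.4 q [-0.77  0.26  1.68  0.6   1.57 -2.18] tcp [ 477.8 -206.5  357.4] F [0.8 0.2 1. ] M [-0.3   0.05 -0.01] w 60.3
R cols x,y,z [[-0.961, 0.276, 0.002], [0.212, 0.736, 0.643], [0.176, 0.618, -0.766]] tilt 39.998185330330166 S-perp err 0.0003604779417270639
```

Call:
servo_tool:
  fingers: [60, 60, 60, 60, 60]
  travel:
    - [-4, -23, 35]
    - [-4, -23, 35]
    - [-4, -23, 35]
    - [-4, -23, 35]
    - [-4, -23, 34]
  turn:
    - [0, 0, 0]
    - [0, 0, 0]
    - [0, 0, 0]
    - [0, 0, 0]
    - [0, 0, 0]

```text
time: 3.9
tcp_pos: [504.8, -187.3, 150.6]
ee_rot: [0.048, 0.129, 0.931, 0.338]
contact_force: [0.2, 0.2, -0.1]
grip_width: 59.7
```

```bash
python3 - <<'E'
from rig import *
from h import *
for n in ("side","top"):
    p,d=snapshot(n); np.savez(n+'1.npz',p=p,d=d)
    crop(p,*((200,120,340,225) if n=='side' else (200,130,340,235)),5.7,f'pics/{n}1.png')
E
python3 st.py
```

```text
t 4.0 q [-0.72  0.52  1.83  0.66  1.22 -2.39] tcp [ 502.7 -185.6  147.8] F [-0.1 -0.1  0.2] M [-0.26  0.09  0.09] w 60.2
R cols x,y,z [[-0.963, 0.271, 0.006], [0.211, 0.735, 0.644], [0.17, 0.621, -0.765]] tilt 40.08375546255354 S-perp err 0.006315634740175923
```

View pics/side1.png

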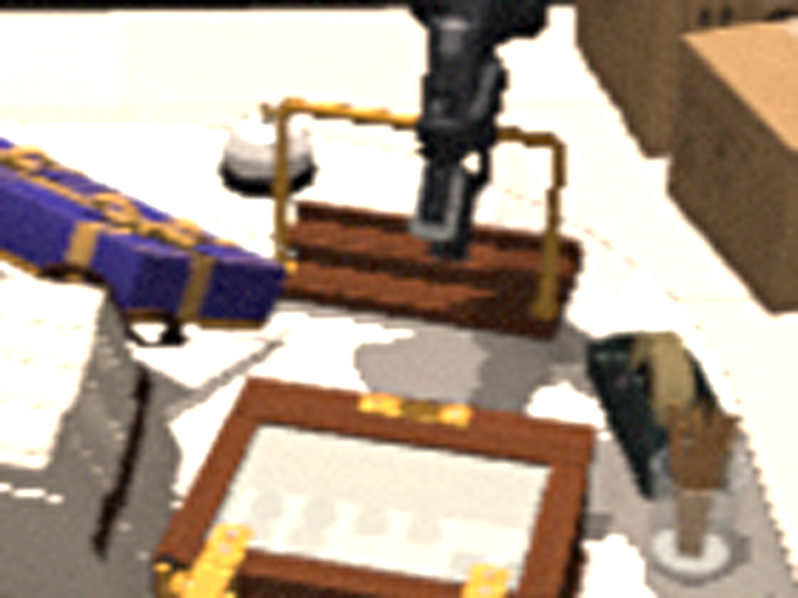

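View pics/top1.png

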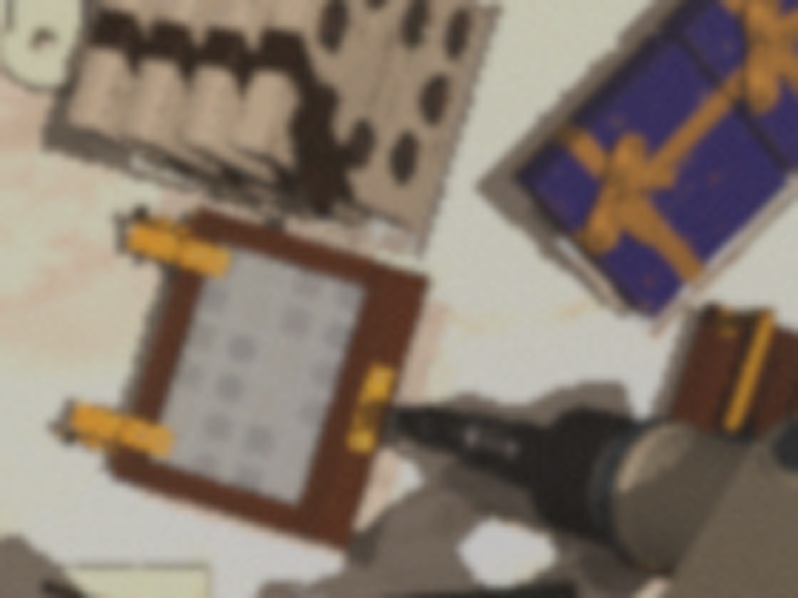

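```bash
python3 - <<'E'
from st import *
def cr(n,X):
    u,v=proj(n,X);x0,y0=(200,120) if n=='side' else (200,130); return np.round([(u-x0+.5)*5.7-.5,(v-y0+.5)*5.7-.5])
for k in (5,12,17):
  for sg in(1,-1):
    print(k,sg,[ (n,cr(n,T+sg*30*R[:,1]+k*R[:,2]),cr(n,T+sg*42*R[:,1]+k*R[:,2])) for n in('side','top')])
a=np.load('side1.npz')
W=a['d']; 
n='side';c=get_calibration(n);v,u=np.mgrid[:384,:512];X=np.stack([(u-c['cx'])/c['fx']*W,(v-c['cy'])/c['fy']*W,W],-1);Q=(X-c['t'])@c['R']
m=(np.linalg.norm(Q-T,axis=-1)<130)&(W>0)&(Q[...,2]>75)
L=(Q[m]-T)@R
for lo in range(-60,30,6):
    k=(L[:,2]>lo)&(L[:,2]<=lo+6)
    if k.sum(): print(lo,k.sum(),np.round(L[k].min(0)),np.round(L[k].max(0)))
E
```

```text
5 1 [('side', array([441., 234.]), array([437., 229.])), ('top', array([413., 420.]), array([399., 415.]))]
5 -1 [('side', array([456., 255.]), array([458., 259.])), ('top', array([481., 443.]), array([494., 448.]))]
12 1 [('side', array([438., 247.]), array([435., 243.])), ('top', array([406., 418.]), array([392., 414.]))]
12 -1 [('side', array([454., 268.]), array([456., 272.])), ('top', array([473., 441.]), array([487., 446.]))]
17 1 [('side', array([437., 257.]), array([434., 253.])), ('top', array([401., 417.]), array([387., 412.]))]
17 -1 [('side', array([452., 277.]), array([455., 281.])), ('top', array([468., 440.]), array([481., 444.]))]
-60 38 [-13. -51. -60.] [ 15.  70. -54.]
-54 28 [-12. -53. -54.] [ 15.  66. -48.]
-48 27 [-14. -61. -48.] [ 10.  66. -42.]
-42 39 [-14. -57. -42.] [ 11.  66. -36.]
-36 32 [-16. -37. -36.] [ 11.  60. -30.]
-30 19 [-13. -33. -30.] [  9.  48. -24.]
-24 22 [-11. -32. -24.] [  8.  49. -18.]
-18 21 [-13. -33. -18.] [  8.  46. -13.]
-12 25 [-13. -35. -12.] [ 8. 47. -6.]
-6 24 [-12. -31.  -6.] [ 8. 49. -0.]
0 34 [-14. -34.   0.] [ 8. 46.  6.]
6 19 [-13. -37.   6.] [ 8. 41.  9.]
```

Call:
servo_tool:
  fingers: [60, 60, 60, 60, 60]
  travel:
    - [-1, -1, 25]
    - [-1, -1, 25]
    - [0, 0, 20]
    - [0, 0, 10]
    - [0, 0, 8]
  turn:
    - [0, 0, 0]
    - [0, 0, 0]
    - [0, 0, 0]
    - [0, 0, 0]
    - [0, 0, 0]

```text
time: 4.5
tcp_pos: [522.0, -135.4, 84.0]
ee_rot: [0.048, 0.129, 0.931, 0.339]
contact_force: [0.4, 0.7, 0.0]
grip_width: 60.0
```

Call:
servo_tool:
  fingers: [60, 60, 60]
  travel:
    - [0, 0, 8]
    - [0, 0, 6]
    - [0, 0, 0]
  turn:
    - [0, 0, 0]
    - [0, 0, 0]
    - [0, 0, 0]

```text
time: 4.8
tcp_pos: [523.5, -126.7, 71.7]
ee_rot: [0.047, 0.13, 0.93, 0.34]
contact_force: [0.4, -0.1, -0.2]
grip_width: 60.0
```

```bash
python3 - <<'E'
from rig import *
from h import *
for n in ("side","top"):
    p,d=snapshot(n); np.savez(n+'2.npz',p=p,d=d)
    crop(p,*((200,120,340,225) if n=='side' else (200,130,340,235)),5.7,f'pics/{n}2.png')
E
python3 st.py
```

```text
t 4.9 q [-0.62  0.62  1.9   0.77  1.05 -2.46] tcp [ 523.6 -127.2   72. ] F [0.5 0.2 0.4] M [-0.3   0.13 -0.02] w 59.9
R cols x,y,z [[-0.962, 0.274, -0.0], [0.21, 0.736, 0.644], [0.177, 0.619, -0.765]] tilt 40.102465640788516 S-perp err -0.0004193263022006113
```

View pics/side2.png

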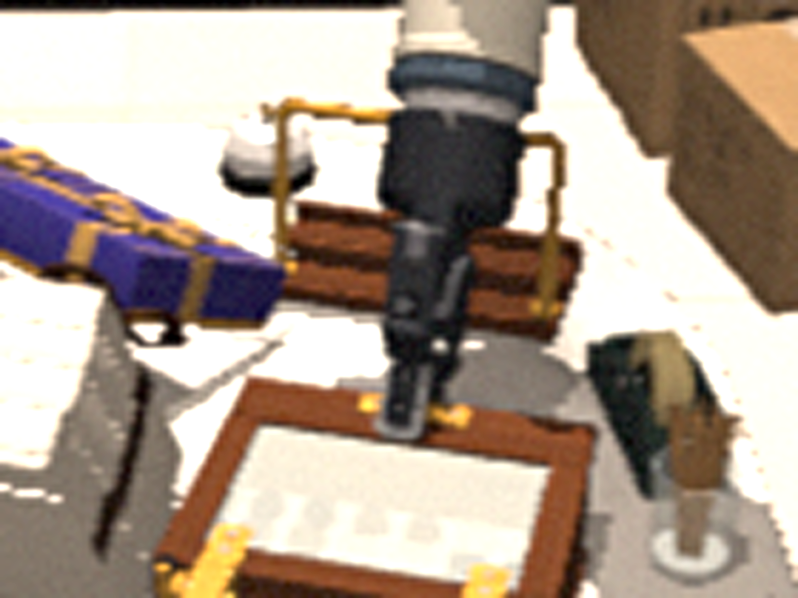

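View pics/top2.png

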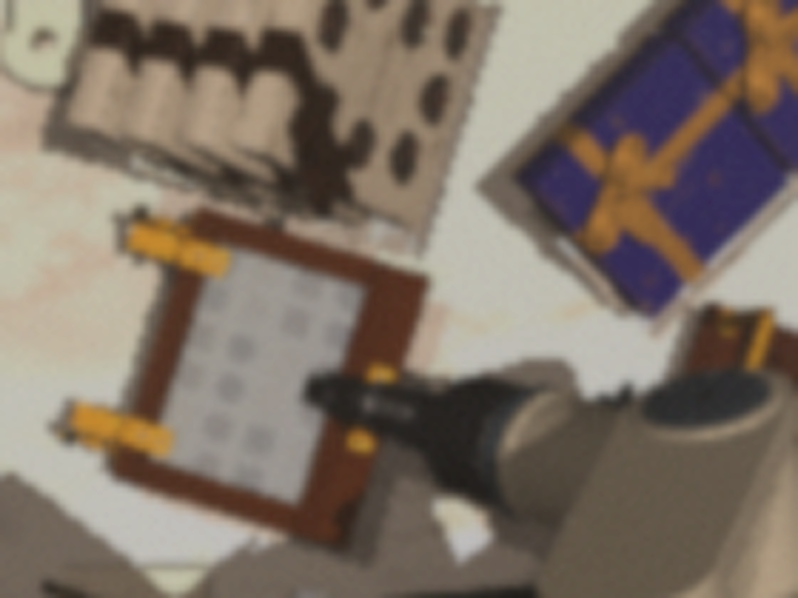

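```bash
cat > plan.py <<'E'
from st import *
# tcp for lid angle th, tool tilt fixed tl(deg from vertical), face offset nn along n, depth dd: TCP = E + nn*n + dd*d
def tcp(th,tl,nn,dd):
    t=np.radians(tl); d=S*np.sin(t)-np.array([0,0,1])*np.cos(t); n=S*np.cos(t)+np.array([0,0,1])*np.sin(t)
    return E(th)+nn*n+dd*d
def rel(T): # express in n,d wrt E at theta
    pass
if __name__=='__main__':
    import sys
    P=T
    for th in [0,3,7,11,15,20,25,30,35,40,45,50]:
        X=tcp(th,40,30,8.5)
        print(th,np.round(X,1),np.round(R.T@(X-P),1)); P=X
E
python3 plan.py
```

```text
0 [ 524.2 -118.5   72.8] [1.7 7.  4.9]
3 [ 524.2 -118.6   82.2] [-0.   6.  -7.3]
7 [ 524.4 -117.9   94.8] [-0.   8.6 -9.2]
11 [ 524.8 -116.4  107.3] [-0.   9.2 -8.6]
15 [ 525.5 -114.1  119.7] [-0.   9.8 -7.9]
20 [ 526.7 -110.   134.9] [-0.  13.  -8.9]
25 [ 528.2 -104.7  149.6] [-0.  13.7 -7.7]
30 [530.  -98.2 163.8] [-0.  14.4 -6.5]
35 [532.2 -90.5 177.4] [ 0.  14.9 -5.2]
40 [534.8 -81.6 190.2] [ 0.  15.3 -3.9]
45 [537.6 -71.8 202.2] [ 0.  15.5 -2.5]
50 [540.6 -60.9 213.2] [ 0.  15.7 -1.2]
```

Call:
servo_tool:
  fingers: [60, 60, 60, 60]
  travel:
    - [2, 0, 5]
    - [0, 4, 0]
    - [0, 4, 0]
    - [0, 5, -6]
  turn:
    - [0, 0, 0]
    - [0, 0, 0]
    - [0, 0, 0]
    - [0, 0, 0]

```text
time: 5.3
tcp_pos: [523.6, -118.7, 80.1]
ee_rot: [0.047, 0.13, 0.931, 0.338]
contact_force: [-4.5, -8.9, -2.1]
grip_width: 60.1
```

Call:
servo_tool:
  fingers: [60, 60, 60]
  travel:
    - [0, 8, -9]
    - [0, 9, -9]
    - [0, 0, 0]
  turn:
    - [0, 0, 0]
    - [0, 0, 0]
    - [0, 0, 0]

```text
time: 5.6
tcp_pos: [525.0, -116.9, 106.9]
ee_rot: [0.048, 0.13, 0.931, 0.339]
contact_force: [-2.7, -5.6, -0.2]
grip_width: 59.6
```

```bash
python3 - <<'E'
from rig import *
from h import *
for n in ("side",):
    p,d=snapshot(n); np.savez(n+'3.npz',p=p,d=d)
    crop(p,*((200,120,340,225) if n=='side' else (200,130,340,235)),5.7,f'pics/{n}3.png')
E
python3 st.py
```

```text
t 5.65 q [-0.6   0.56  1.91  0.76  1.08 -2.4 ] tcp [ 524.8 -116.9  106.1] F [-1.9 -6.2 -0.6] M [-1.16  0.32  0.03] w 59.8
R cols x,y,z [[-0.962, 0.274, -0.002], [0.209, 0.737, 0.643], [0.178, 0.618, -0.766]] tilt 40.003940787331906 S-perp err -0.0016690236198243103
```

View pics/side3.png

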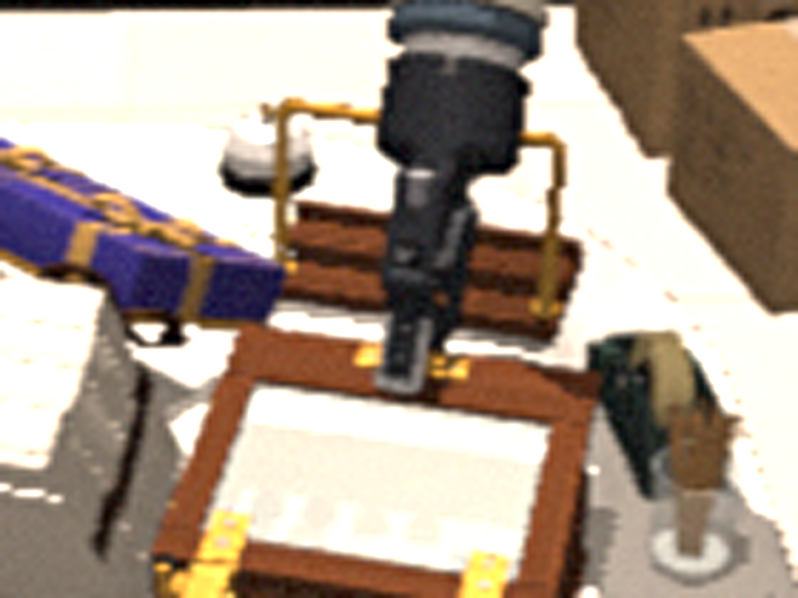

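Call:
servo_tool:
  fingers: [60, 60, 60, 60, 60]
  travel:
    - [0, 10, -8]
    - [0, 13, -9]
    - [0, 14, -8]
    - [0, 14, -6]
    - [0, 15, -5]
  turn:
    - [0, 0, 0]
    - [0, 0, 0]
    - [0, 0, 0]
    - [0, 0, 0]
    - [0, 0, 0]

```text
time: 6.15
tcp_pos: [532.1, -89.4, 176.5]
ee_rot: [0.047, 0.13, 0.93, 0.34]
contact_force: [0.3, -2.5, -0.4]
grip_width: 60.1
```

Call:
servo_tool:
  fingers: [60, 60, 60, 60, 60]
  travel:
    - [0, 15, -4]
    - [0, 15, -3]
    - [0, 15, -1]
    - [0, 0, 0]
    - [0, 0, 0]
  turn:
    - [0, 0, 0]
    - [0, 0, 0]
    - [0, 0, 0]
    - [0, 0, 0]
    - [0, 0, 0]

```text
time: 6.65
tcp_pos: [540.0, -61.4, 210.9]
ee_rot: [0.048, 0.13, 0.93, 0.339]
contact_force: [0.1, -2.0, -0.4]
grip_width: 60.3
```

```bash
python3 - <<'E'
from rig import *
from h import *
for n in ("side",'top'):
    p,d=snapshot(n); np.savez(n+'4.npz',p=p,d=d)
    crop(p,*((200,90,340,195) if n=='side' else (200,130,340,235)),5.7,f'pics/{n}4.png')
E
python3 st.py
```

```text
t 6.75 q [-0.5   0.38  1.89  0.75  1.18 -2.2 ] tcp [539.9 -61.8 210.4] F [ 0.4 -1.1 -0.1] M [-0.55  0.02 -0.08] w 60.4
R cols x,y,z [[-0.962, 0.274, 0.0], [0.21, 0.736, 0.644], [0.176, 0.619, -0.765]] tilt 40.0914459657314 S-perp err 8.893120678054212e-05
```

View pics/side4.png

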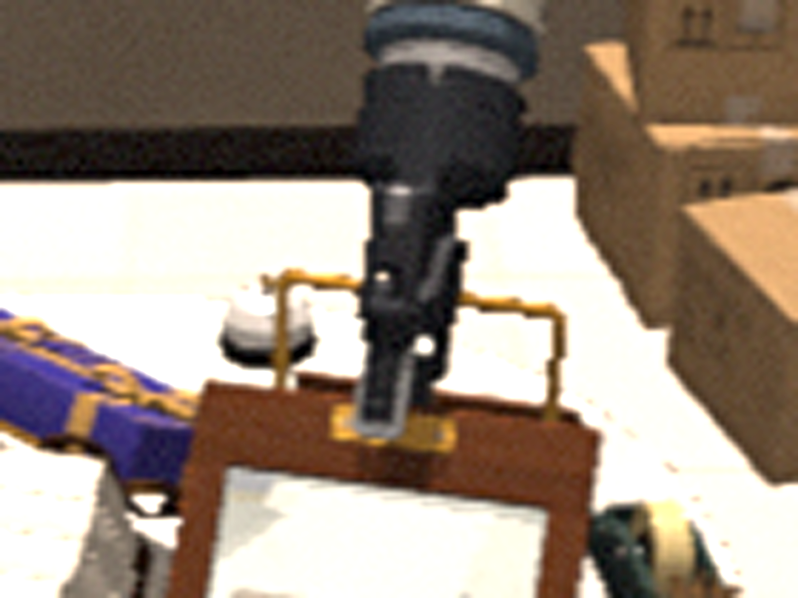

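View pics/top4.png

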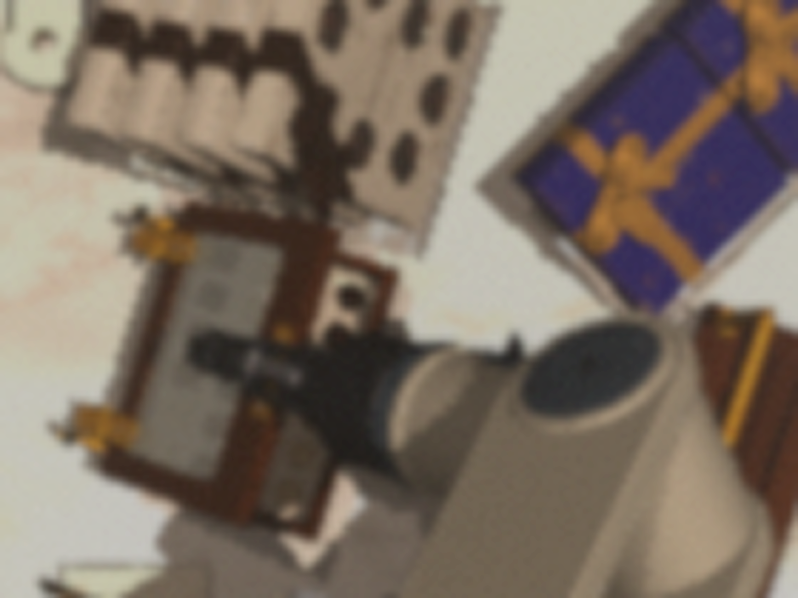

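Call:
servo_tool:
  fingers: [50, 40, 32, 26, 26]
  travel:
    - [0, -4, 0]
    - [0, -5, 0]
    - [0, -5, 0]
    - [0, -4, 0]
    - [0, 0, 0]
  turn:
    - [0, 0, 0]
    - [0, 0, 0]
    - [0, 0, 0]
    - [0, 0, 0]
    - [0, 0, 0]

```text
time: 7.25
tcp_pos: [535.9, -75.4, 198.6]
ee_rot: [0.047, 0.131, 0.93, 0.34]
contact_force: [-0.8, -1.2, -1.0]
grip_width: 26.2
```

```bash
python3 st.py; python3 - <<'E'
from st import *
x,z=lid(50)
r=T-H; print('along -x',-r@x,'along z',r@z)
E
```

```text
t 7.25 q [-0.53  0.4   1.89  0.74  1.18 -2.23] tcp [535.9 -75.4 198.6] F [-0.8 -1.2 -1. ] M [-0.52  0.13  0.03] w 26.2
R cols x,y,z [[-0.961, 0.275, 0.001], [0.211, 0.735, 0.644], [0.176, 0.62, -0.765]] tilt 40.118266853419065 S-perp err 0.0001170543703078019
along -x 170.60934731722276 along z 2.9939888168723687
```

Call:
servo_tool:
  fingers: [26, 26, 26, 26, 26]
  travel:
    - [0, 12, 0.4]
    - [0, 12, 0.4]
    - [0, 12, 0.4]
    - [0, 12, 0.4]
    - [0, 12, 0.4]
  turn:
    - [0.07, 0, 0]
    - [0.07, 0, 0]
    - [0.07, 0, 0]
    - [0.07, 0, 0]
    - [0.07, 0, 0]

```text
time: 7.75
tcp_pos: [550.5, -24.9, 229.9]
ee_rot: [0.024, 0.137, 0.975, 0.171]
contact_force: [0.5, -0.9, -1.3]
grip_width: 26.0
```

```bash
cat >> st.py <<'E'
    tl=90-np.degrees(np.arctan2(R[:,2]@S,-R[2,2])); x,z=lid(tl); r=T-H; print('th',tl,'u',-r@x,'off',r@z,'lat',r@np.array([S[1],-S[0],0]))
E
python3 st.py
```

```text
t 7.75 q [-0.25  0.26  1.86  0.4   1.05 -1.75] tcp [550.5 -24.9 229.9] F [ 0.5 -0.9 -1.3] M [-0.23  0.07  0.01] w 26.0
R cols x,y,z [[-0.962, 0.275, -0.001], [0.258, 0.904, 0.341], [0.094, 0.327, -0.94]] tilt 19.917903661386692 S-perp err -0.0008645155495239795
th 70.08209633861331 u 172.7238542116646 off 4.303141278886807 lat -0.42655337230182716
```

Call:
servo_tool:
  fingers: [26, 26, 26, 26, 26]
  travel:
    - [0, 12, 0.6]
    - [0, 12, 0.6]
    - [0, 12, 0.6]
    - [0, 12, 0.6]
    - [0, 8, 0.4]
  turn:
    - [0.07, 0, 0]
    - [0.07, 0, 0]
    - [0.07, 0, 0]
    - [0.07, 0, 0]
    - [0.05, 0, 0]

```text
time: 8.25
tcp_pos: [565.7, 28.9, 239.3]
ee_rot: [0.002, 0.138, 0.99, 0.009]
contact_force: [-0.3, -0.7, 0.1]
grip_width: 26.2
```

```bash
python3 st.py
```

```text
t 8.25 q [ 0.04  0.27  1.77  0.02  1.09 -1.26] tcp [565.7  28.9 239.3] F [-0.3 -0.7  0.1] M [-0.04  0.02 -0.03] w 26.2
R cols x,y,z [[-0.962, 0.274, -0.001], [0.274, 0.962, 0.018], [0.006, 0.017, -1.0]] tilt 1.031701360090663 S-perp err -0.0006521113995639858
th 88.96829863990934 u 173.22464905925077 off 4.188081028927786 lat -0.5128819495955316
```

Call:
servo_tool:
  fingers: [26, 26, 26, 26, 26]
  travel:
    - [0, 8, 0.3]
    - [0, 8, 0.3]
    - [0, 8, 0.3]
    - [0, 0, 0]
    - [0, 0, 0]
  turn:
    - [0.05, 0, 0]
    - [0.05, 0, 0]
    - [0.04, 0, 0]
    - [0, 0, 0]
    - [0, 0, 0]

```text
time: 8.75
tcp_pos: [571.6, 50.5, 237.1]
ee_rot: [-0.009, 0.138, 0.989, -0.06]
contact_force: [-0.3, -4.9, 1.9]
grip_width: 26.3
```

```bash
python3 - <<'E'
from rig import *
from h import *
for n in ("side",'top'):
    p,d=snapshot(n); np.savez(n+'5.npz',p=p,d=d)
    crop(p,*((200,90,340,220) if n=='side' else (200,130,340,235)),4.6,f'pics/{n}5.png')
E
python3 st.py
```

```text
t 8.85 q [ 0.15  0.31  1.73 -0.12  1.16 -1.09] tcp [571.6  50.2 237.1] F [-1.  -3.3  1.3] M [-0.62  0.21  0.02] w 26.0
R cols x,y,z [[-0.962, 0.274, 0.001], [0.272, 0.955, -0.121], [-0.034, -0.116, -0.993]] tilt -6.93068326026413 S-perp err 0.0008899716574573905
th 96.93068326026413 u 172.65566540922111 off 2.38987745811715 lat -0.7091639735777425
```

View pics/side5.png

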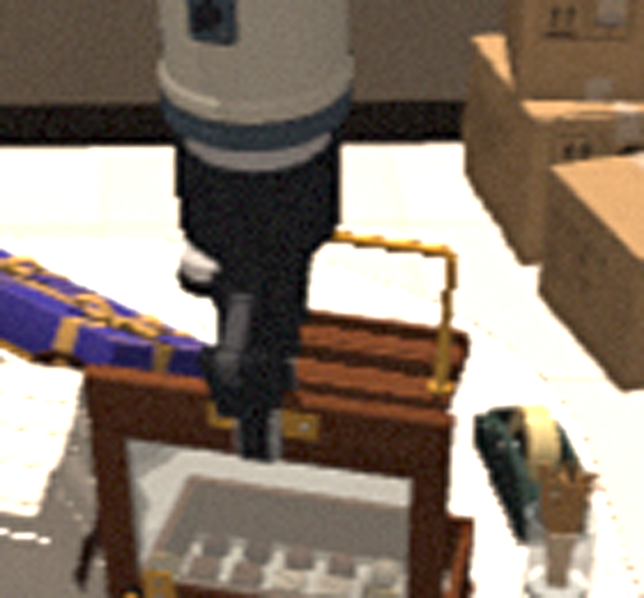

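View pics/top5.png

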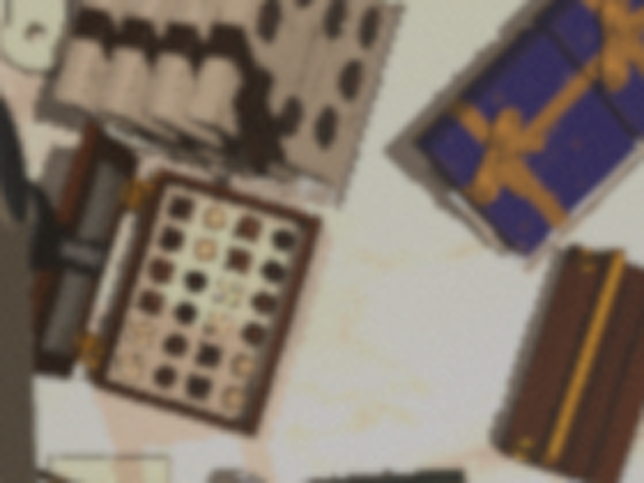

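Call:
servo_tool:
  fingers: [22, 18, 14, 14]
  travel:
    - [0, -2, 0]
    - [0, -2, 0]
    - [0, -2, 0]
    - [0, 0, 0]
  turn:
    - [0, 0, 0]
    - [0, 0, 0]
    - [0, 0, 0]
    - [0, 0, 0]

```text
time: 9.25
tcp_pos: [570.1, 44.5, 238.1]
ee_rot: [-0.008, 0.138, 0.989, -0.059]
contact_force: [-2.8, -4.5, 4.3]
grip_width: 13.7
```

```bash
python3 st.py
```

```text
t 9.25 q [ 0.14  0.31  1.73 -0.12  1.16 -1.1 ] tcp [570.1  44.5 238.1] F [-2.8 -4.5  4.3] M [-0.57  0.39 -0.1 ] w 13.7
R cols x,y,z [[-0.962, 0.275, 0.0], [0.273, 0.955, -0.12], [-0.033, -0.115, -0.993]] tilt -6.8797582560342505 S-perp err 0.0004010291129146058
th 96.87975825603425 u 172.92337872556737 off -3.4704138777982894 lat -0.5694453761668642
```

Small, steady forces. Now grip.

Call:
servo_tool:
  fingers: [8, 8, 8]
  travel:
    - [0, 0, 0]
    - [0, 0, 0]
    - [0, 0, 0]
  turn:
    - [0, 0, 0]
    - [0, 0, 0]
    - [0, 0, 0]

```text
time: 9.55
tcp_pos: [570.1, 44.4, 238.3]
ee_rot: [-0.008, 0.138, 0.989, -0.06]
contact_force: [-4.4, -5.9, 7.5]
grip_width: 10.4
```

```bash
python3 st.py
```

```text
t 9.55 q [ 0.14  0.31  1.73 -0.12  1.16 -1.1 ] tcp [570.1  44.4 238.3] F [-4.4 -5.9  7.5] M [-0.84  0.59 -0.04] w 10.4
R cols x,y,z [[-0.962, 0.274, 0.0], [0.272, 0.955, -0.12], [-0.033, -0.116, -0.993]] tilt -6.918547028266991 S-perp err 0.00032997303191896514
th 96.91854702826699 u 173.08723042138752 off -3.6224660317758204 lat -0.5174590821073094
```

Call:
servo_tool:
  fingers: [8, 8, 8]
  travel:
    - [0, -5, 0]
    - [0, -5, 0]
    - [0, 0, 0]
  turn:
    - [-0.03, 0, 0]
    - [-0.03, 0, 0]
    - [0, 0, 0]

```text
time: 9.85
tcp_pos: [567.5, 34.9, 239.4]
ee_rot: [-0.004, 0.139, 0.99, -0.029]
contact_force: [-2.6, -0.2, 5.7]
grip_width: 10.8
```

```bash
python3 st.py
```

```text
t 9.85 q [ 0.09  0.29  1.75 -0.06  1.13 -1.18] tcp [567.5  34.9 239.4] F [-2.6 -0.2  5.7] M [-0.37  0.56  0.04] w 10.8
R cols x,y,z [[-0.961, 0.275, -0.0], [0.275, 0.96, -0.058], [-0.016, -0.056, -0.998]] tilt -3.345265911797277 S-perp err -0.00014361320290975427
th 93.34526591179727 u 173.5104604094976 off -2.72923053019939 lat -0.40320053569012837
```

Call:
servo_tool:
  fingers: [8, 8, 8]
  travel:
    - [0, -0.2, -4]
    - [0, -0.3, -6]
    - [0, -0.4, -6]
  turn:
    - [0, 0, 0]
    - [0, 0, 0]
    - [0, 0, 0]

```text
time: 10.15
tcp_pos: [567.7, 35.9, 255.0]
ee_rot: [-0.004, 0.138, 0.99, -0.03]
contact_force: [0.1, 0.0, -4.1]
grip_width: 10.6
```

Call:
servo_tool:
  fingers: [8, 8, 8, 8]
  travel:
    - [0, -0.4, -8]
    - [0, -0.5, -8]
    - [0, -0.5, -8]
    - [0, 0, 0]
  turn:
    - [0, 0, 0]
    - [0, 0, 0]
    - [0, 0, 0]
    - [0, 0, 0]

```text
time: 10.55
tcp_pos: [568.2, 35.6, 280.4]
ee_rot: [-0.003, 0.138, 0.99, -0.029]
contact_force: [-0.8, -0.1, -2.3]
grip_width: 11.2
```

```bash
python3 - <<'E'
from rig import *
from h import *
for n in ("side",'top'):
    p,d=snapshot(n); np.savez(n+'6.npz',p=p,d=d)
    crop(p,*((200,70,340,220) if n=='side' else (200,130,340,235)),4,f'pics/{n}6.png')
E
python3 st.py
```

```text
t 10.65 q [ 0.09  0.25  1.71 -0.06  1.21 -1.18] tcp [567.7  35.5 279.1] F [ 0.2  0.5 -2.6] M [ 0.09 -0.02  0.03] w 10.9
R cols x,y,z [[-0.962, 0.274, -0.0], [0.274, 0.96, -0.06], [-0.016, -0.058, -0.998]] tilt -3.423788246115438 S-perp err -0.000334448612417202
th 93.42378824611544 u 213.23377656567516 off -4.7398675249461695 lat -0.37271596727770295
```

View pics/side6.png

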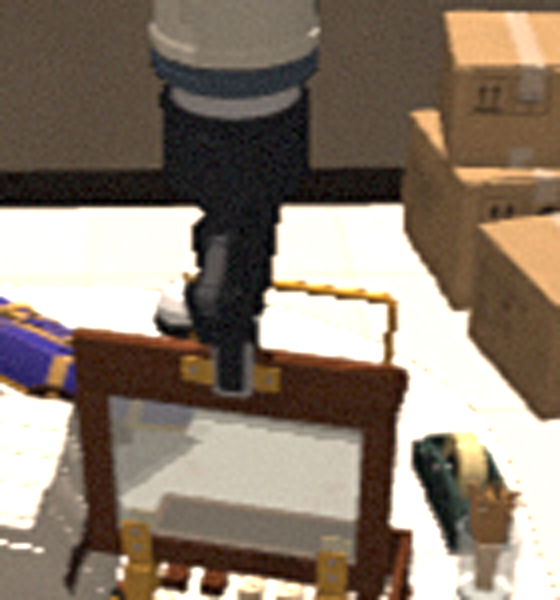

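Call:
servo_tool:
  fingers: [8, 8, 8, 8, 8]
  travel:
    - [0, -1, -15]
    - [0, -1.6, -28]
    - [0, -1.8, -32]
    - [0, -1.8, -32]
    - [0, -1.6, -28]
  turn:
    - [0, 0, 0]
    - [0, 0, 0]
    - [0, 0, 0]
    - [0, 0, 0]
    - [0, 0, 0]

```text
time: 11.15
tcp_pos: [567.8, 35.7, 415.4]
ee_rot: [-0.004, 0.138, 0.99, -0.03]
contact_force: [0.1, -0.1, -2.8]
grip_width: 10.7
```

```bash
python3 - <<'E'
from h import *
# channel profile from initial depth, rest frame
az=np.radians(-18.0); r=np.array([np.cos(az),np.sin(az)]); s=np.array([-r[1],r[0]])
for n in('top','side'):
    Q=np.load(n+'W.npy'); x,y,z=[Q[...,i] for i in range(3)]
    dx=x-492.8; dy=y+388.4; a=dx*r[0]+dy*r[1]; b=dx*s[0]+dy*s[1]
    m=(abs(a)<60)&(abs(b)<75)&(z<60)&(z>-10)
    print(n,[(k,round(float(np.median(z[m&(abs(b-k)<2)])),1)) for k in range(-60,75,4) if (m&(abs(b-k)<2)).sum()>2])
    m=(abs(b)<42)&(abs(a)<130)&(z>18)&(z<45)
    print(' len',[ (k,np.round(a[m&(abs(b-k)<5)].min(),1),np.round(a[m&(abs(b-k)<5)].max(),1)) for k in(-30,-24,24,30)])
    m=(z>115)&(z<135)&(abs(b-33)<20)&(abs(a)<120)
    print(' rail b',[(k,np.round(np.median(b[m&(abs(a-k)<15)]),1)) for k in(-75,-45,-15,15,45,75)],a[m].min(),a[m].max())
E
python3 st.py
```

```text
top [(-60, 0.7), (-56, 0.7), (-52, 0.1), (-48, 4.6), (-44, 12.2), (-40, 11.5), (-36, 12.7), (-32, 13.1), (-28, 16.4), (-24, 29.3), (-20, 28.1), (-16, 18.5), (-12, 17.7), (-8, 17.2), (-4, 16.2), (0, 15.1), (4, 14.3), (8, 13.6), (24, 16.4), (28, 11.9), (32, 12.9), (36, 11.8), (40, 13.1), (44, 11.6), (48, 12.3), (52, 12.3), (56, 8.0), (60, -1.4), (64, -0.8), (68, 0.8), (72, -0.7)]
 len [(-30, np.float64(-92.1), np.float64(89.1)), (-24, np.float64(-94.7), np.float64(93.1)), (24, np.float64(-93.0), np.float64(85.8)), (30, np.float64(-76.2), np.float64(84.6))]
 rail b [(-75, np.float64(32.9)), (-45, np.float64(31.9)), (-15, np.float64(33.2)), (15, np.float64(33.0)), (45, np.float64(32.4)), (75, np.float64(33.8))] -88.43517978267663 86.48083197451254
side [(-24, 27.3), (-20, 23.7), (-16, 19.5), (-12, 17.1), (-8, 17.5), (-4, 16.8), (0, 17.4), (16, 21.3), (20, 20.6), (24, 18.2), (28, 11.4), (32, 12.8), (36, 12.2), (40, 13.0), (44, 12.2), (48, 11.4), (52, 8.8), (56, 5.2), (60, 0.6), (64, -0.2), (68, 0.1), (72, -0.1)]
 len [(-30, np.float64(-80.3), np.float64(73.1)), (-24, np.float64(-89.2), np.float64(95.5)), (24, np.float64(-90.4), np.float64(85.6)), (30, np.float64(-62.4), np.float64(80.8))]
 rail b [(-75, np.float64(34.2)), (-45, np.float64(34.6)), (-15, np.float64(33.5)), (15, np.float64(33.1)), (45, np.float64(33.8)), (75, np.float64(33.4))] -85.41604394317908 89.97784317560128
t 11.15 q [ 0.09  0.16  1.52 -0.06  1.48 -1.2 ] tcp [567.8  35.7 415.4] F [ 0.1 -0.1 -2.8] M [ 0.09 -0.11 -0.02] w 10.7
R cols x,y,z [[-0.962, 0.274, -0.0], [0.274, 0.96, -0.06], [-0.016, -0.058, -0.998]] tilt -3.433226662106215 S-perp err -0.0002749354498979771
th 93.43322666210622 u 349.21440351235424 off -12.734847429505187 lat -0.37334495212694774
```

Call:
servo_tool:
  fingers: [8, 8, 8, 8, 8]
  travel:
    - [-2, -15, 1]
    - [-3, -28, 2]
    - [-4, -36, 2]
    - [-5, -40, 2]
    - [-5, -40, 2]
  turn:
    - [0, 0, 0]
    - [0, 0, 0]
    - [0, 0, 0]
    - [0, 0, 0]
    - [0, 0, 0]

```text
time: 11.65
tcp_pos: [541.2, -124.5, 412.9]
ee_rot: [-0.005, 0.138, 0.99, -0.03]
contact_force: [1.2, 0.2, -2.9]
grip_width: 11.4
```

Call:
servo_tool:
  fingers: [8, 8, 8, 8, 8]
  travel:
    - [-5, -40, 2]
    - [-5, -40, 2]
    - [-5, -40, 2]
    - [-4, -38, 2]
    - [-3, -28, 2]
  turn:
    - [0, 0, 0]
    - [0, 0, 0]
    - [0, 0, 0]
    - [0, 0, 0.02]
    - [0, 0, 0.017]

```text
time: 12.15
tcp_pos: [510.3, -310.4, 413.9]
ee_rot: [-0.005, 0.158, 0.987, -0.03]
contact_force: [0.5, 1.1, -2.9]
grip_width: 10.9
```

Call:
servo_tool:
  fingers: [8, 8, 8, 8, 8]
  travel:
    - [-2, -25, 2]
    - [0, -12, 2]
    - [0, 0, 0]
    - [0, 0, 0]
    - [0, 0, 0]
  turn:
    - [0.03, 0, 0]
    - [0.04, 0, 0]
    - [0.04, 0, 0]
    - [0.03, 0, 0]
    - [0, 0, 0]

```text
time: 12.65
tcp_pos: [502.0, -343.2, 413.2]
ee_rot: [-0.016, 0.155, 0.983, -0.099]
contact_force: [0.1, 0.4, -3.5]
grip_width: 10.7
```

```bash
cat > rs.py <<'E'
from st import *
az2=np.radians(72.0); S2=np.array([np.cos(az2),np.sin(az2),0]); L2=np.array([S2[1],-S2[0],0])
SEAT=np.array([492.8,-388.4,16.])
if __name__=='__main__':
    zt=R[:,2]; h=T+173*zt; r=h-SEAT
    print('t',s['time'],'tcp',np.round(T,1),'F',np.round(s['contact_force'],1),'w',round(s['grip_width'],1))
    print('lean',np.degrees(np.arctan2(-zt@S2,-zt[2])),'yaw err',np.degrees(np.arcsin(R[:,0]@S2)),'hinge rel: x',r@S2,'y',r@-L2,'z',r[2]); print(np.round(R.T,3).tolist())
E
python3 rs.py; python3 - <<'E'
from rig import *
from h import *
for n in ("side",'top'):
    p,d=snapshot(n); np.savez(n+'7.npz',p=p,d=d)
    crop(p,*((200,40,340,190) if n=='side' else (240,110,400,230)),(4 if n=='side' else 5),f'pics/{n}7.png')
E
```

```text
t 12.65 tcp [ 502.  -343.2  413.2] F [ 0.1  0.4 -3.5] w 10.7
lean 11.51145555082933 yaw err -0.054907280187072645 hinge rel: x 11.28753280853768 y 5.161570439251665 z 227.63586164483772
[[-0.951, 0.308, -0.0], [0.302, 0.932, -0.2], [-0.061, -0.19, -0.98]]
```

View pics/side7.png

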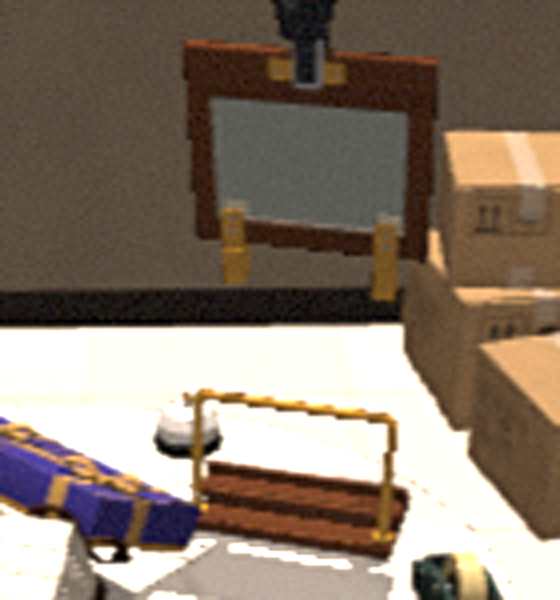

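View pics/top7.png

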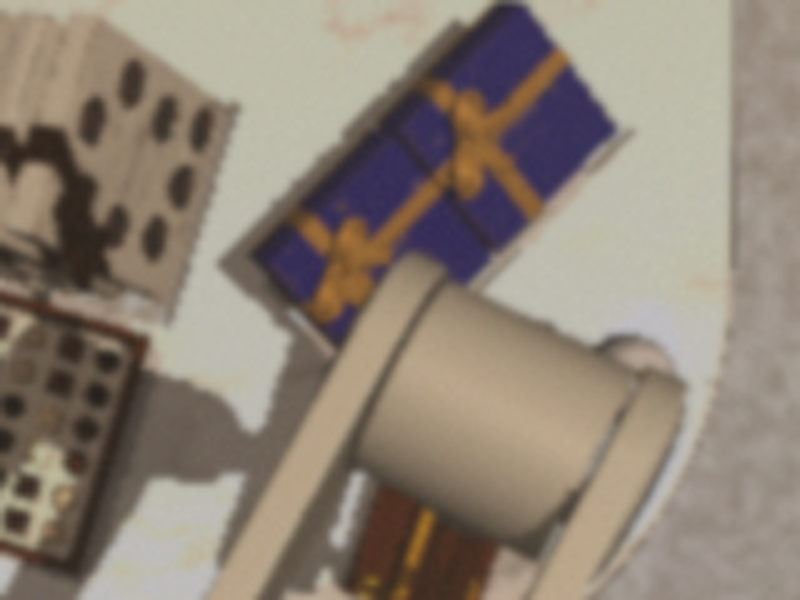

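```bash
cat > lidfit.py <<'E'
from rs import *
import sys
n='side';a=np.load(sys.argv[1]);W=a['d'];p=a['p'];c=get_calibration(n);v,u=np.mgrid[:384,:512];X=np.stack([(u-c['cx'])/c['fx']*W,(v-c['cy'])/c['fy']*W,W],-1);Q=(X-c['t'])@c['R']
L=(Q-T)@R
m=(W>0)&(abs(L[...,0])<110)&(abs(L[...,1])<40)&(L[...,2]>-14)&(L[...,2]<200)
hsv=cv2.cvtColor(p,cv2.COLOR_BGR2HSV)
fr=m&(hsv[...,0]<12)&(hsv[...,1]>120)&(hsv[...,2]>50)&(hsv[...,2]<140)&(L[...,2]<145)
A=np.c_[L[fr][:,0],L[fr][:,2],np.ones(fr.sum())]; yv=L[fr][:,1]
k=np.ones(len(yv),bool)
for _ in range(6):
    co=np.linalg.lstsq(A[k],yv[k],rcond=None)[0]; k=abs(yv-A@co)<6
print('plane y=%.4f x + %.4f z + %.2f'%tuple(co),k.sum(),'deg',np.degrees(co[:2]),'back face at hinge',co@[0,173,1])
print('frame x',np.percentile(L[fr][:,0],[1,99]),'z',np.percentile(L[fr][:,2],[1,99]))
g=m&(hsv[...,0]>12)&(hsv[...,0]<28)&(hsv[...,1]>120)&(L[...,2]>150)
for sg in(1,-1):
    q=L[g&(L[...,0]*sg>0)]; print('knuckle',len(q),q[:,0].mean(),np.median(q[:,1]),q[:,2].min(),q[:,2].max())
E
python3 lidfit.py side7.npz
```

```text
plane y=0.0036 x + 0.0124 z + 3.75 116 deg [0.20471512 0.70936343] back face at hinge 5.89479556007222
frame x [-95.14110806  90.06517279] z [ -7.6001795  138.10027905]
knuckle 87 59.60279604001597 10.84697668641364 150.813899400591 192.07167552692226
knuckle 80 -61.54211882851938 10.727193323023236 150.12025434715792 193.28956869399175
```

Call:
servo_tool:
  fingers: [8, 8, 8, 8, 8]
  travel:
    - [-3, -8.6, 1.8]
    - [0, 6, 30]
    - [0, 8, 39]
    - [0, 8, 39]
    - [0, 6, 30]
  turn:
    - [0, 0, 0]
    - [0, 0, 0]
    - [0, 0, 0]
    - [0, 0, 0]
    - [0, 0, 0]

```text
time: 13.25
tcp_pos: [501.9, -353.4, 271.2]
ee_rot: [-0.015, 0.156, 0.983, -0.098]
contact_force: [0.3, -0.3, -4.0]
grip_width: 10.7
```

Call:
servo_tool:
  fingers: [8, 8, 8]
  travel:
    - [0, 4, 20]
    - [0, 2, 10]
    - [0, 0, 0]
  turn:
    - [0, 0, 0]
    - [0, 0, 0]
    - [0, 0, 0]

```text
time: 13.55
tcp_pos: [502.2, -353.4, 241.8]
ee_rot: [-0.016, 0.156, 0.983, -0.098]
contact_force: [-0.8, 0.0, -2.8]
grip_width: 10.8
```

```bash
python3 - <<'E'
from rig import *
from h import *
for n in ("side",'top'):
    p,d=snapshot(n); np.savez(n+'8.npz',p=p,d=d)
    crop(p,*((215,80,335,170) if n=='side' else (240,110,400,230)),(6 if n=='side' else 5),f'pics/{n}8.png')
E
python3 rs.py; python3 lidfit.py side8.npz
```

```text
t 13.65 tcp [ 503.3 -353.8  244. ] F [ 0.  -0.  -2.9] w 10.6
lean 11.480206079745773 yaw err 0.041383103640672464 hinge rel: x 1.6848443981023735 y 0.1707193397173485 z 58.495021630478476
[[-0.951, 0.31, -0.003], [0.304, 0.932, -0.199], [-0.058, -0.19, -0.98]]
plane y=-0.0015 x + 0.0118 z + 3.67 103 deg [-0.08702601  0.67689555] back face at hinge 5.717961371593267
frame x [-91.91671071  92.86627119] z [ -5.97059236 140.97238418]
knuckle 77 66.73152635308325 13.086393292224182 150.3864780473462 198.3963130621582
knuckle 66 -68.29994814902683 13.134306514503425 150.90979581353085 191.1403884567344
```

View pics/side8.png

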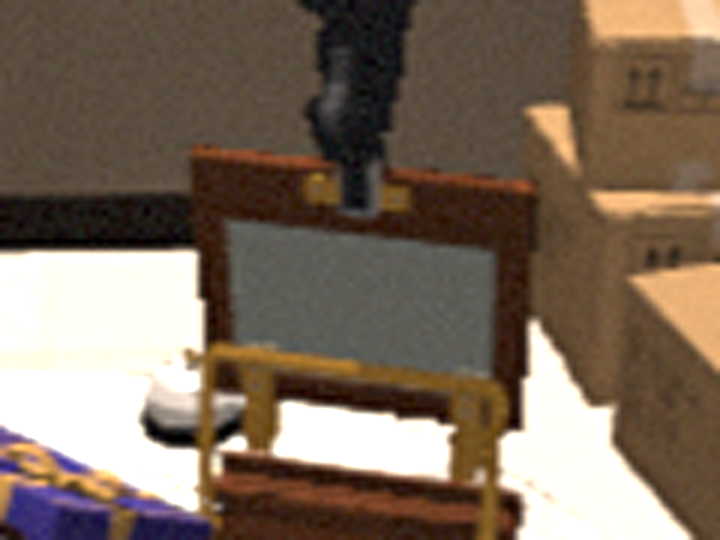

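Call:
servo_tool:
  fingers: [8, 8, 8, 8, 8]
  travel:
    - [0, 2.6, 12]
    - [0, 2.4, 12]
    - [0, 1.6, 8]
    - [0, 0.8, 3]
    - [0, 0, 0]
  turn:
    - [0, 0, 0]
    - [0, 0, 0]
    - [0, 0, 0]
    - [0, 0, 0]
    - [0, 0, 0]

```text
time: 14.15
tcp_pos: [502.6, -353.6, 206.6]
ee_rot: [-0.015, 0.156, 0.983, -0.099]
contact_force: [-1.4, -5.5, -5.6]
grip_width: 11.1
```

```bash
python3 rs.py
```

```text
t 14.15 tcp [ 502.6 -353.6  206.6] F [-1.4 -5.5 -5.6] w 11.1
lean 11.539343442927938 yaw err 0.00784715412858836 hinge rel: x 1.5053085402177757 y 1.2214804753813442 z 21.14647660129691
[[-0.951, 0.309, -0.001], [0.303, 0.932, -0.2], [-0.06, -0.191, -0.98]]
```

Call:
servo_tool:
  fingers: [8, 8, 8, 8]
  travel:
    - [0, -3, 0]
    - [0, 0.4, 2]
    - [0, 0.4, 2]
    - [0, 0, 0]
  turn:
    - [-0.017, 0, 0]
    - [0, 0, 0]
    - [0, 0, 0]
    - [0, 0, 0]

```text
time: 14.55
tcp_pos: [502.6, -356.1, 205.0]
ee_rot: [-0.012, 0.156, 0.983, -0.091]
contact_force: [-0.5, -1.4, 5.9]
grip_width: 11.1
```

```bash
python3 rs.py; python3 - <<'E'
from rig import *
from h import *
for n in ("side",):
    p,d=snapshot(n); np.savez(n+'9.npz',p=p,d=d)
    crop(p,*((215,80,335,170) if n=='side' else (240,110,400,230)),(6 if n=='side' else 5),f'pics/{n}9.png')
E
python3 rs.py
```

```text
t 14.55 tcp [ 502.6 -356.1  205. ] F [-0.5 -1.4  5.9] w 11.1
lean 10.533665480943446 yaw err 0.03745978492694737 hinge rel: x 2.1240157127323966 y -0.04340869327268069 z 18.9380007002284
[[-0.951, 0.31, -0.004], [0.305, 0.935, -0.183], [-0.053, -0.175, -0.983]]
t 14.6 tcp [ 502.7 -356.1  205. ] F [-1.2 -2.4  6.7] w 10.8
lean 10.537333549303222 yaw err 0.03203299546654414 hinge rel: x 2.113921607057705 y -0.08621571445700099 z 18.921196642932557
[[-0.951, 0.31, -0.004], [0.305, 0.935, -0.183], [-0.053, -0.175, -0.983]]
```

View pics/side9.png

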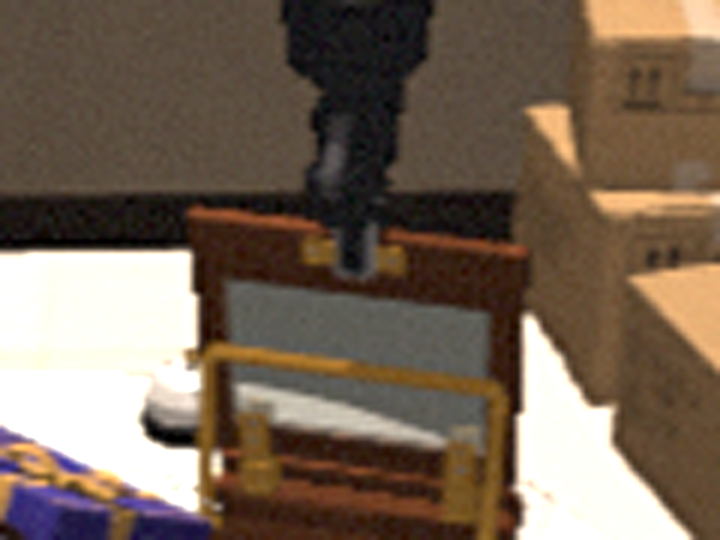

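Call:
servo_tool:
  fingers: [14, 18, 24, 34, 40]
  travel:
    - [0, 0, 0]
    - [0, 0, 0]
    - [0, 0, 0]
    - [0, 0, 0]
    - [0, 0, 0]
  turn:
    - [0, 0, 0]
    - [0, 0, 0]
    - [0, 0, 0]
    - [0, 0, 0]
    - [0, 0, 0]

```text
time: 15.1
tcp_pos: [502.1, -355.5, 203.7]
ee_rot: [-0.013, 0.156, 0.984, -0.09]
contact_force: [-0.2, -0.3, 0.2]
grip_width: 40.3
```

```bash
python3 rs.py; python3 - <<'E'
from rig import *
from h import *
for n in ("side",):
    p,d=snapshot(n); np.savez(n+'10.npz',p=p,d=d)
    crop(p,*((215,80,335,170) if n=='side' else (240,110,400,230)),(6 if n=='side' else 5),f'pics/{n}10.png')
E
python3 lidfit.py side10.npz
```

```text
t 15.1 tcp [ 502.1 -355.5  203.7] F [-0.2 -0.3  0.2] w 40.3
lean 10.477205034012112 yaw err 0.02972307922105136 hinge rel: x 2.7080702174500697 y 0.9894457452459511 z 17.543277432773237
[[-0.951, 0.31, -0.002], [0.305, 0.935, -0.182], [-0.054, -0.174, -0.983]]
plane y=-0.0123 x + 0.0493 z + 2.82 87 deg [-0.70635634  2.82640026] back face at hinge 11.35292581970484
frame x [-94.35774489  89.13663746] z [-11.03292634  -1.86202492]
knuckle 125 57.524854762167195 14.615839944320442 150.74055367721397 194.1458634411892
knuckle 107 -59.541068493216365 10.520198904947454 151.85150490558897 194.14916901811745
```

View pics/side10.png

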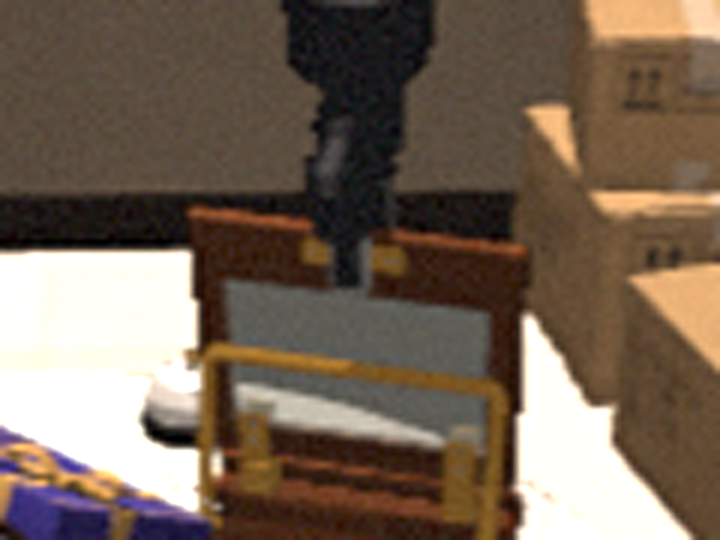

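Call:
servo_tool:
  fingers: [50, 50, 50, 50, 50]
  travel:
    - [0, 0, 0]
    - [0, 0, -8]
    - [0, 0, -20]
    - [0, 0, -40]
    - [0, 0, -45]
  turn:
    - [0, 0, 0]
    - [0, 0, 0]
    - [0, 0, 0]
    - [0, 0, 0]
    - [0, 0, 0]

```text
time: 15.65
tcp_pos: [507.5, -335.4, 315.5]
ee_rot: [-0.014, 0.156, 0.984, -0.09]
contact_force: [0.9, -0.2, -0.8]
grip_width: 50.1
```

Call:
servo_tool:
  fingers: [50, 50, 50, 50, 50]
  travel:
    - [0, 0, -40]
    - [0, 0, -20]
    - [0, 0, 0]
    - [0, 0, 0]
    - [0, 0, 0]
  turn:
    - [0, 0, 0]
    - [0, 0, 0]
    - [0, 0, 0]
    - [0, 0, 0]
    - [0, 0, 0]

```text
time: 16.15
tcp_pos: [510.8, -325.3, 372.5]
ee_rot: [-0.014, 0.156, 0.984, -0.09]
contact_force: [-0.5, 0.2, 0.2]
grip_width: 50.0
```

```bash
cat > fin.py <<'E'
from rig import *
from rs import *
for n in ("side","top"):
    p,d=snapshot(n); np.savez(n+'11.npz',p=p,d=d)
    crop(p,*((215,80,335,170) if n=='side' else (240,110,400,230)),(6 if n=='side' else 5),f'pics/{n}11.png')
c=get_calibration('side');a=np.load('side11.npz');W=a['d'];p=a['p'];v,u=np.mgrid[:384,:512];X=np.stack([(u-c['cx'])/c['fx']*W,(v-c['cy'])/c['fy']*W,W],-1);Q=(X-c['t'])@c['R']
L=np.stack([(Q-SEAT)@S2,(Q-SEAT)@-L2,Q[...,2]-16],-1)
hsv=cv2.cvtColor(p,cv2.COLOR_BGR2HSV)
m=(W>0)&(abs(L[...,0]-20)<60)&(abs(L[...,1])<110)&(L[...,2]>125)&(L[...,2]<215)&(hsv[...,0]<12)&(hsv[...,1]>120)&(hsv[...,2]<140)
q=L[m];A=np.c_[q[:,1],q[:,2],np.ones(len(q))];k=np.ones(len(q),bool)
for _ in range(6): co=np.linalg.lstsq(A[k],q[k,0],rcond=None)[0];k=abs(q[:,0]-A@co)<6
print('back face: x=%.4f y + %.4f z + %.2f'%tuple(co),'lean',np.degrees(np.arctan(co[1])),'n',k.sum(),'hinge x~',co@[0,18,1]-6.1,'y range',np.percentile(q[:,1],[1,99]),'zmax',np.percentile(q[:,2],99))
print(s['contact_force'],T)
E
python3 fin.py
```

```text
back face: x=-0.0025 y + 0.1492 z + 10.75 lean 8.484863255413005 n 421 hinge x~ 7.331440457229611 y range [-93.53190054  90.6211319 ] zmax 196.9505169949937
[-0.50239066  0.21163625  0.16843096] [ 510.80813823 -325.34130336  372.47381133]
```

View pics/side11.png

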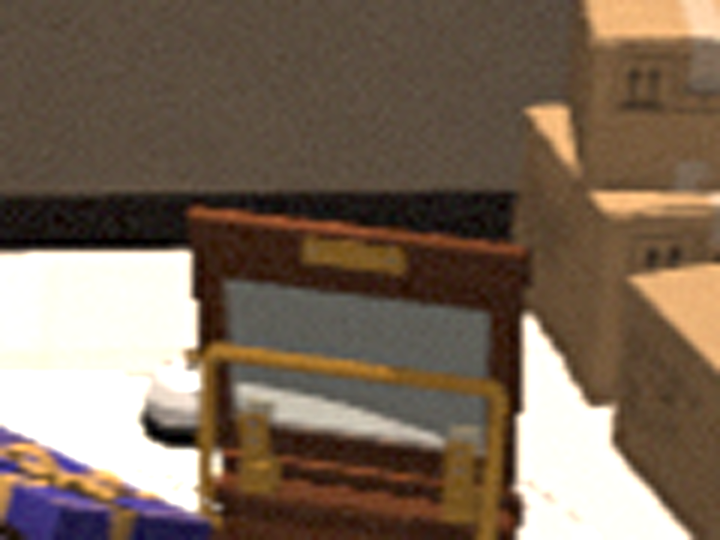

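View pics/top11.png

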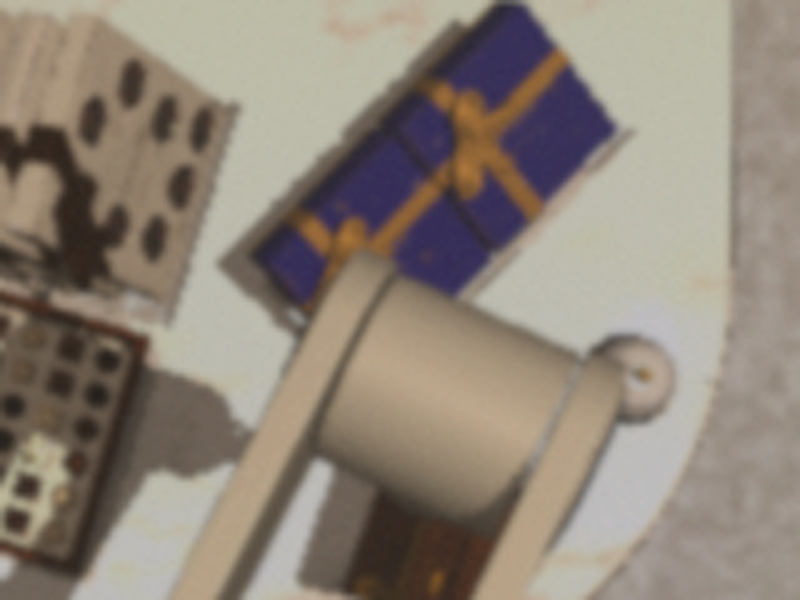

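```bash
python3 -c "
from rig import *
print(close_job())"
```

```text
the job is handed in; nothing more can be done
None
```

The lid is off the praline case and standing in the lid rest. I lifted it by the front lip with one finger until it stood open against its stops. I then gripped it, lifted it straight up off the pins and carried it over the rail. I set it feet down in the channel leaning back and let go, at about 16 s on the robot's clock.

**Final lid position:** the last side picture and depth fit show it leaning back on the rail:

| Check | Measured | Required |
|---|---|---|
| Lean | about 8.5° | within 16° of vertical |
| Hinge from channel middle (x) | about +7 mm | within 20 mm |
| Twist against the channel | under 1° | within 11° |
| Hinge height above channel floor | about 18–19 mm, from the tool pose at set-down | 10–25 mm |

**Robot and forces:** the gripper is well clear of the lid, and the wrist read about zero after release. No reading I took during the job exceeded about 11 N.

**Bystanders:** no move appeared to touch any of them. The desk bell and tape dispenser looked in place in the pictures that showed them. I took no final view of the rest.

**Disagreements:**
- The two cameras differed from the robot by about 2 mm in x.
- The fitted lean is slightly below the expected 9–14°, probably depth noise.
- The gripper read about 10.7 mm on the 12 mm lid.
- During lowering the lid seems to have touched the rail lightly (about 5 N), so I reduced its lean by 1°.

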